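# Turn the nest plate over and load the house

## Task

The work holder is set up for round towers, but the next piece is the pale wooden house. Take the nest plate off the holder's two pins, turn it over so that its square pocket faces up and seat it fully down and flush on the pins again (the grooved wooden block will hold the plate on end while you change your grip), then stand the house upright and fully down in the square pocket. Leave the two towers and the jar where they are.

Things in the scene. Friction and masses are not known exactly. Their poses are not given: they have to be found in the camera images.
- nest_plate: Loose reversible plate, 60 (x) x 110 (y) x 18 (z) mm, 0.13 kg; origin at its centre. Pale +z face: round pocket 45 mm wide, 6 deep; dark -z face: square pocket 45 x 45, 6 deep; both central. Grip it across x, on the rubber strips mid-way along its long edges, which overhang the holder by 8 mm: the gripper may lean 45 degrees along y. Leaning one way, then the other, turns the plate by a quarter.
- plate_hole (a point): One of the plate's two equal 11.5 mm through holes, at x = +13, y = +40 mm of the plate, mid-thickness (the other: x = +13, y = -40). Both lie off the long centre line, so the plate seats in only two ways: as at the start (its axes along the holder's, pale face up), or turned end over end, half a turn about its x axis (x still along the holder's x, y and z reversed, dark face up).
- holder: Fixed work holder, z up, origin at the centre of its underside: dark steel base 96 (x) x 150 (y) x 12 mm, on it an aluminium pedestal 44 (x) x 104 (y) mm with a flat top 42 mm above the table, with two pins. A seated plate is centred over it, the plate's centre 51 mm above the table; its long edges are free below.
- holder_seat (a point): Centre of the pedestal's flat top, 42 mm above the table; axes as the holder.
- holder_pin (a point): Foot of one of the two equal upright steel pins, on the pedestal at x = +13, y = +40 mm of the holder (the other: x = +13, y = -40). Each is 9 mm thick and 13 mm tall; from 8 mm up it tapers to 4 mm at the tip.
- stand: Fixed grooved wooden block 80 (x) x 76 (y) x 28 mm, z up, origin at the centre of its underside. A groove 20 mm wide runs along x through its middle; its floor is 8 mm above the table, its mouth flared to 29 mm. It holds the 18 mm thick plate on either 60 mm end (plate's x along the groove), the plate's centre then 63 mm above the table; loose, it may lean up to 0.1 rad.
- house: Pale sawn wooden toy house, 109 mm tall, 0.06 kg, loose, upright on the table; origin at the centre of its underside, z up. Foot 41 (x) x 37 (y) mm; walls widen a little to the eaves (47 x 43 mm) 71 mm up. Grip it across the walls just below the eaves, 60 to 68 mm up. It fits the square pocket at any quarter turn, walls parallel to the pocket's; fully down, its foot is 54 mm above the table.
- tower_a: Bystander: pale turned round tower with a conical roof, 50 mm thick, 104 mm tall, loose; origin at the centre of the underside.
- tower_b: Bystander: pale turned round tower with a conical roof, 49 mm thick, 110 mm tall, loose; origin at the centre of the underside.
- jar: Bystander: small pale turned wooden jar with a knobbed lid, 47 mm thick, 73 mm tall, loose; origin at the centre of the underside.
Not all that is in view belongs to the job. Leave any pink look-alike of the house alone.

How it is judged:
By the outcome, as a careful person would: the job done as asked, in the order asked, and still so for the second after the job is handed in, with the robot touching nothing.
It also fails if it takes over 72 s, if anything falls off the work surface, if the arm or the gripper's body presses on something with over 40 N, if the wrist force passes 120 N, or if a joint passes its speed limit or range.

## Robot

A 6-joint arm with a two-finger parallel gripper is mounted at the origin on a cart in front of the work surface, level with it; the furniture and walls round the work are solid. World frame = base frame: x ahead of the robot, y to its left, z up, the work surface at z = 0. Lengths are in m, angles in degrees, forces in N, time in s.
With the tool pointing down it reaches from about 0.35 to 0.8 m from the base axis. Payload 7.3 kg.
Tool frame: the origin (TCP) lies on the centre line of the jaws, within the pads' length; the fingertips stand 11 mm ahead of it and the grasp point (between the pads) lies 8 mm behind it; x points along the fingers, y is the direction in which the jaws open and shut, and the axes are right-handed (so a half turn about x gives the same grasp; the last joint's range is limited). The gripper opens to 85 mm and grips with 20 to 120 N. Pads are 22 mm wide; open, the fingers measure 114 mm over their backs; the gripper's body (76 mm by 85 mm) begins 54 mm behind the grasp point. The pads swing forward as they close: fully open they stand 13 mm farther back than shut.
Start: joints at [-79.125, 19.595, 87.324, -0, 73.075, -8.365], TCP at [0.173, -0.496, 0.242] pointing down, gripper open.
Joint ranges: [-145.02, 145.02], [-44.19, 115.74], [2.07, 154.8], [-57.11, 237.11], [16.16, 152.29], [-177.93, 177.93]. Speed limits (degrees/s): [147.25, 147.25, 180, 180, 180, 180].

## Interface

Orientations are given as [roll, pitch, yaw] about the fixed x, y, z axes, in that order (R = Rz(yaw) Ry(pitch) Rx(roll)).
In Python, from cell import ctrl gives the robot as it stands. The module is installed in compiled form; this text tells all that it offers.
- The arm moves only by the tool drive_tool, never from a script. Its argument "motion" is text: rows parted by semicolons, each of 7 numbers parted by spaces: the turn, a rotation vector about the world's x, y, z in degrees, then the shift along the world's x, y, z in mm, then the finger opening in mm, from 0 to 85.4. A call has exactly 10 rows; each row shifts and turns the pose as measured when the row begins; what a row does not reach is not made up. A row lasts 1/12 s, in which the tool goes at most 41.7 mm and 7.16 degrees, less where a joint would pass 70% of its speed; a pose out of reach is approached as far as the arm can. A call is refused whole if a number of a shift passes 41.7 or a number of a turn 7.16, either way. A call with a gripper value outside its range is refused whole. The fingers move at their own pace and stop on an object; "newtons" is the grip in N (left out, the last holds). Time passes only in rows, so rows that do not move let the fingers close, or fill a call up. It gives the time, the measured TCP pose, the force and the opening at its end, in the units of the state.
- ctrl.sense(): the state, without advancing time (a new reading comes with each control period).
- ctrl.grab_frame(name): name is "side" or "top" or "wrist"; returns a dict with "frame" (420x560x3 uint8, red, green, blue), "K" (3x3 intrinsics, pixels), "distortion" ([k1, k2, p1, p2, k3] as OpenCV has them; the pictures are not rectified), "R" (3x3) and "t" (3): a world point X has camera coordinates R X + t; the wrist camera has in their place "T_tool_cam" (4x4, takes a point from camera to tool coordinates, whose origin is the TCP and whose axes are the tool frame's). Camera axes: x right, y down, z forward; pixel columns grow to the right and rows downward; lengths in m; the calibration is good to about 2 mm. A picture is of the moment at which its call begins: read the wrist's pose just before it. There is no depth.
- ctrl.sign_off(): hands the job in, once; it reports no verdict.
The state is a dict: "t": time; "joint_pos": joint angles; "dq": joint speeds; "effort": joint torques, N m; "tool_pos": TCP position; "tool_rot": TCP orientation; "ft_force": force on the tool from outside, world axes, zero at the start; "torque": the same for the moment, N m; "grip_width": finger opening in m.
Only numpy, scipy, OpenCV 4.12 (cv2) and the standard library are available. Lean on these libraries where they do the work, as an engineer would, in place of code of your own. Each camera call takes 0.05 s, during which the arm holds its last target.

## Working session

There is one attempt and no reset: what is moved stays moved. The work goes in short steps, Python scripts to look and compute and a tool call to move; the robot and the scene stay as the last step left them, time stands still between calls to the robot, and variables do not carry over. Pictures are saved under pics/ and viewed, and the job is handed in when it is done.

Besides the shell and the picture viewer there is one more tool, called after "Request:" as name(argument=value, ...) on one line, values as JSON. drive_tool: Moves the arm, as the interface text tells. Its arguments: {"type":"object","properties":{"motion":{"type":"string"},"newtons":{"type":"number"}},"required":["motion"]}

```bash
mkdir -p pics
python3 - <<'E'
from cell import ctrl
import cv2, json
s=ctrl.sense(); print(s)
for n in ("side","top","wrist"):
    f=ctrl.grab_frame(n); cv2.imwrite(f"pics/{n}0.png",f["frame"][:,:,::-1])
    print(n,{k:(v.tolist() if hasattr(v,'tolist') else v) for k,v in f.items() if k!="frame"})
E
```

```text
{'t': 0.0, 'joint_pos': array([-7.91256498e+01,  1.96341511e+01,  8.73790207e+01, -8.79326541e-04,
        7.30744900e+01, -8.36318953e+00]), 'dq': array([ 0.03183955, -0.05940084, -0.04958945,  0.10759744,  0.06266511,
        0.04207164]), 'effort': array([ 1.65326208e-03, -4.33671534e+01, -2.46011853e+01, -1.61982734e-04,
        7.82726042e-03,  8.73696592e-06]), 'tool_pos': array([ 0.17293786, -0.49527705,  0.24163575]), 'tool_rot': array([-97.81362946,  89.91233419, 101.4241669 ]), 'ft_force': array([-0.31383343,  0.60259302,  0.01974595]), 'torque': array([-0.00086283,  0.01414164, -0.02148209]), 'grip_width': 0.08563250102494317}
side {'K': [[523.2352496837666, 0.0, 275.6540825244408], [0.0, 523.2352496837666, 203.41350182832218], [0.0, 0.0, 1.0]], 'distortion': [0.04623896867708197, 0.0, 0.0, 0.0, 0.0], 'R': [[-0.9988116264364378, 0.048592227335756674, -0.0037590341775257585], [0.035385948695617134, 0.6699937153892485, -0.7415229301739913], [-0.03351372152281536, -0.7407747409175484, -0.670916994633636]], 't': [0.5733496157167333, 0.127071537033806, 1.7350001856101913]}
top 
[... 234 characters left out ...]
748040341], [-0.9505139679783055, 0.2332510272966387, -0.20522464506778682], [0.19914001580161952, -0.049607491972676485, -0.9787146421949101]], 't': [0.014861284038173474, 0.5624584264552324, 1.8952414112590112]}
wrist {'K': [[348.63606264147654, 0.0, 282.7423116640801], [0.0, 348.63606264147654, 206.0991002680509], [0.0, 0.0, 1.0]], 'distortion': [-0.09164735306700904, 0.0, 0.0, 0.0, 0.0], 'T_tool_cam': [[0.0011956361225315857, -0.31400421397531625, 0.9494208361206342, -0.130434553782229], [0.9999986426884063, -0.0007008413485295669, -0.0014911213053126497, -0.0006820960985601809], [0.0011336117525252581, 0.9494213302992225, 0.3140029498225239, -0.08074902703971196], [0.0, 0.0, 0.0, 1.0]]}
```

View pics/side0.png

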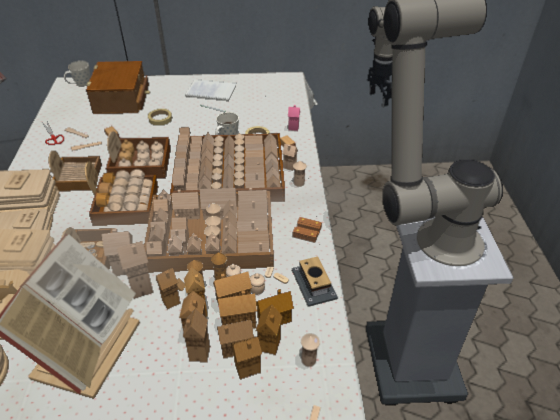

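View pics/top0.png

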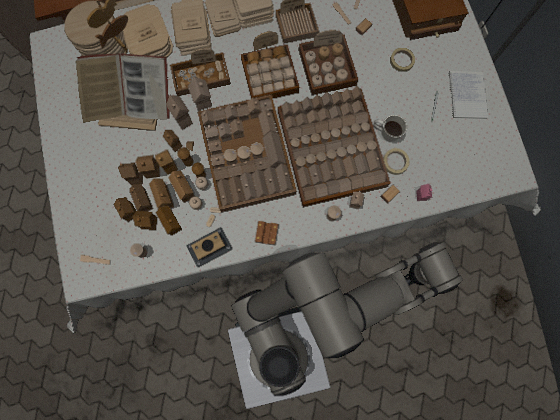

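View pics/wrist0.png

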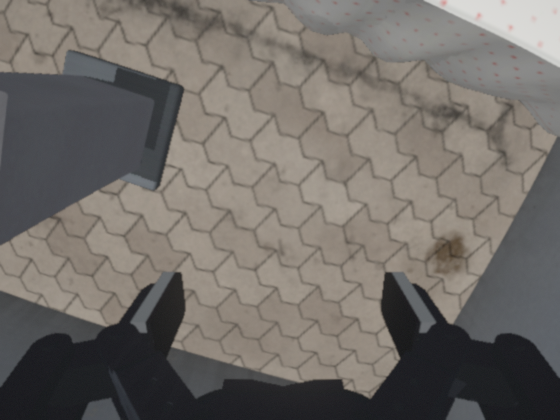

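The holder is at side (316,281) / top (209,246), the stand at side (307,229) / top (266,233). A pale house candidate is at side (290,152) / top (356,199), with a tower beside it. The pink look-alike is at side (294,117) / top (425,192). I'll enlarge these.

Run:
```python
import cv2,numpy as np
s=cv2.imread("pics/side0.png");t=cv2.imread("pics/top0.png")
def c(im,x0,y0,w,h,k): return cv2.resize(im[y0:y0+h,x0:x0+w],None,fx=k,fy=k,interpolation=cv2.INTER_CUBIC)
cv2.imwrite("pics/c_side_h.png",np.hstack([c(s,265,95,65,95,6),c(s,285,210,65,95,6)]))
cv2.imwrite("pics/c_top_h.png",np.vstack([c(t,320,175,120,50,6),c(t,180,215,120,50,6)]))
```

```text
(no output)
```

View pics/c_side_h.png

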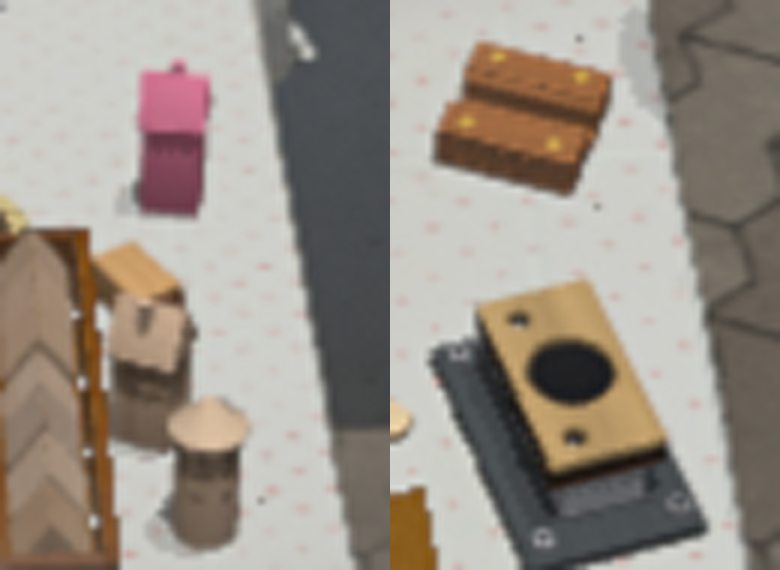

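View pics/c_top_h.png

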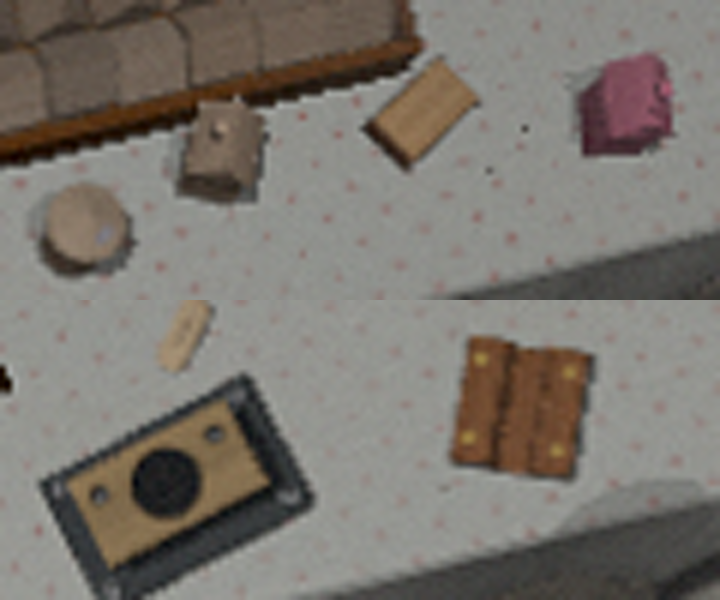

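```bash
cat > h.py <<'E'
import numpy as np,cv2
from scipy.spatial.transform import Rotation as Ro
def campose(f,s=None):
    if "R" in f:
        R=np.array(f["R"]);t=np.array(f["t"]);return R.T,-R.T@t
    T=np.array(f["T_tool_cam"]);Rt=Ro.from_euler('xyz',s["tool_rot"],degrees=True).as_matrix()
    return Rt@T[:3,:3],Rt@T[:3,3]+s["tool_pos"]
def rays(f,px,s=None):
    R,c=campose(f,s)
    u=cv2.undistortPoints(np.array(px,float).reshape(-1,1,2),np.array(f["K"]),np.array(f["distortion"])).reshape(-1,2)
    d=np.c_[u,np.ones(len(u))]@R.T
    return c,d
def onz(f,px,z,s=None):
    c,d=rays(f,px,s); z=np.broadcast_to(z,len(d))
    return c+d*((z-c[2])/d[:,2])[:,None]
def tri(rs):
    A=0;b=0
    for c,d in rs:
        d=d/np.linalg.norm(d);P=np.eye(3)-np.outer(d,d);A=A+P;b=b+P@c
    return np.linalg.solve(A,b)
def proj(f,X,s=None):
    R,c=campose(f,s)
    p,_=cv2.projectPoints(np.atleast_2d(X).astype(float),cv2.Rodrigues(R.T)[0],-R.T@c,np.array(f["K"]),np.array(f["distortion"]))
    return p.reshape(-1,2)
def grab(n):
    from cell import ctrl
    s=ctrl.sense();f=ctrl.grab_frame(n);return s,f
E
python3 - <<'E'
from h import *
import pickle
_,S=grab("side");_,T=grab("top");pickle.dump((S,T),open("fx.pkl","wb"))
sp=lambda p,o,: np.array(p)/6+o
so=np.array([285-65,210]);to=np.array([180,215-50])
ps=sp([(478,303),(583,281),(665,440),(550,473)],so); pt=sp([(67,488),(235,402),(270,480),(107,568)],to)
np.set_printoptions(precision=4,suppress=True)
print("plate side",onz(S,ps,.06)); print("plate top",onz(T,pt,.06))
print("holes s",onz(S,sp([(518,320),(575,437)],so),.06),"t",onz(T,sp([(215,434),(98,495)],to),.06))
# stand top corners
print("stand s",onz(S,sp([(478,43),(610,75),(573,155),(437,120)],so),[.028]*4)); print("stand t",onz(T,sp([(470,335),(593,352),(575,478),(450,463)],to),.028))
a=np.array([320,175]);b=np.array([265,95])
print("house knob tri",tri([[x if i==0 else x[0] for i,x in enumerate(rays(S,sp([(147,310)],b)))],[x if i==0 else x[0] for i,x in enumerate(rays(T,sp([(218,128)],a)))]]))
print("tower apex tri",tri([[x if i==0 else x[0] for i,x in enumerate(rays(S,sp([(208,398)],b)))],[x if i==0 else x[0] for i,x in enumerate(rays(T,sp([(85,215)],a)))]]))
print("house base s",onz(S,sp([(110,432),(168,450)],b),0.))
E
```

```text
plate side [[0.5058 0.1098 0.06  ]
 [0.451  0.0977 0.06  ]
 [0.4223 0.2028 0.06  ]
 [0.4802 0.2201 0.06  ]]
plate top [[0.4727 0.2189 0.06  ]
 [0.5006 0.1059 0.06  ]
 [0.448  0.0956 0.06  ]
 [0.4185 0.2053 0.06  ]]
holes s [[0.4866 0.1222 0.06  ]
 [0.4659 0.1987 0.06  ]] t [[0.484  0.1223 0.06  ]
 [0.464  0.2011 0.06  ]]
stand s [[ 0.4864 -0.1144  0.028 ]
 [ 0.4145 -0.0845  0.028 ]
 [ 0.4418 -0.0231  0.028 ]
 [ 0.5141 -0.054   0.028 ]]
stand t [[ 0.5127 -0.0456  0.028 ]
 [ 0.4837 -0.1184  0.028 ]
 [ 0.4087 -0.0883  0.028 ]
 [ 0.4365 -0.0145  0.028 ]]
house knob tri [ 0.5017 -0.4165  0.105 ]
tower apex tri [ 0.4699 -0.3228  0.1062]
house base s [[ 0.5233 -0.4286 -0.    ]
 [ 0.4871 -0.408   0.    ]]
```

Run:
```python
from h import *
import pickle
S,T=pickle.load(open("fx.pkl","rb"))
np.set_printoptions(precision=3,suppress=True)
print(Ro.from_euler('xyz',[-97.81,89.91,101.42],degrees=True).as_matrix())
print("tower_b base s",onz(S,[(310,362)],0.),"jar?",onz(S,[(257,290),(233,278)],0.))
print("brown bases",onz(S,[(290,317),(272,347),(260,370),(236,300),(285,283)],0.))
print("top roofs h=.1",onz(T,[(168,218),(183,185),(138,250),(195,202),(201,183)],.09))
s=cv2.imread("pics/side0.png")
cv2.imwrite("pics/c_side2.png",cv2.resize(s[240:375,170:345],None,fx=4,fy=4,interpolation=cv2.INTER_CUBIC))
```

```text
[[-0.     0.329 -0.944]
 [ 0.002 -0.944 -0.329]
 [-1.    -0.002 -0.   ]]
tower_b base s [[0.502 0.418 0.   ]] jar? [[0.639 0.168 0.   ]
 [0.712 0.118 0.   ]]
brown bases [[0.546 0.272 0.   ]
 [0.602 0.367 0.   ]
 [0.637 0.435 0.   ]
 [0.702 0.203 0.   ]
 [0.552 0.146 0.   ]]
top roofs h=.1 [[0.591 0.277 0.09 ]
 [0.701 0.197 0.09 ]
 [0.501 0.41  0.09 ]
 [0.626 0.167 0.09 ]
 [0.692 0.13  0.09 ]]
```

View pics/c_side2.png

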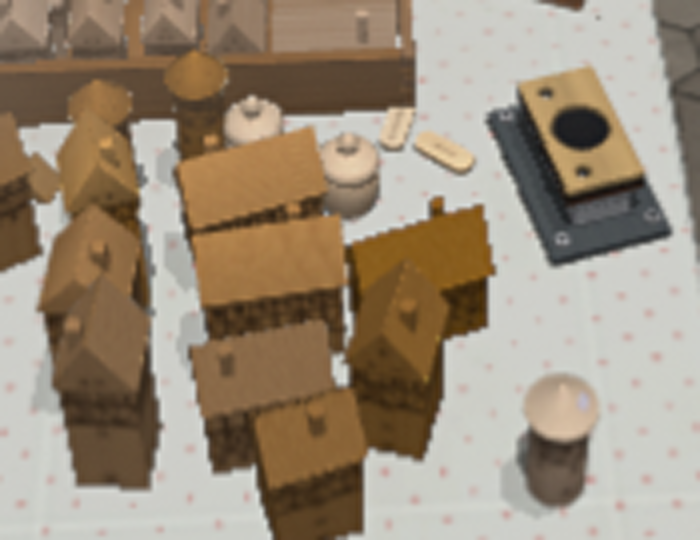

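Request:
drive_tool(motion="0 0 0 35 8 7 85;0 0 0 35 8 7 85;0 0 0 35 8 7 85;0 0 0 35 8 7 85;0 0 0 35 8 7 85;0 0 0 35 8 7 85;0 0 0 35 8 7 85;0 0 0 35 8 7 85;0 0 0 35 8 7 85;0 0 0 10 2 0 85")

```text
t: 1.08
tool_pos: [0.5077, -0.4158, 0.3057]
tool_rot: [-83.0, 89.7, 115.7]
ft_force: [0.1, -1.0, 0.0]
grip_width: 0.085
```

```bash
cat > w.py <<'E'
import sys,pickle
from h import *
s,f=grab("wrist");n=sys.argv[1]
cv2.imwrite(f"pics/{n}.png",f["frame"][:,:,::-1]);pickle.dump((s,f),open(f"{n}.pkl","wb"))
np.set_printoptions(precision=4,suppress=True);print(s["t"],s["tool_pos"],s["tool_rot"],s["joint_pos"],s["grip_width"])
E
python3 w.py house1
```

```text
1.0833 [ 0.5077 -0.4158  0.3057] [-82.9803  89.7021 115.6975] [-46.041   32.6345  56.5291   0.0934  91.1193  25.2828] 0.08497578481534711
```

View pics/house1.png

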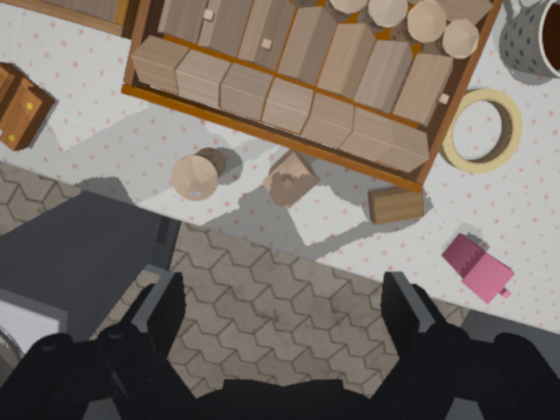

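Run:
```python
import cv2
i=cv2.imread("pics/house1.png");cv2.imwrite("pics/house1c.png",cv2.resize(i[130:230,160:340],None,fx=4.4,fy=4.4,interpolation=cv2.INTER_CUBIC))
```

```text
(no output)
```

View pics/house1c.png

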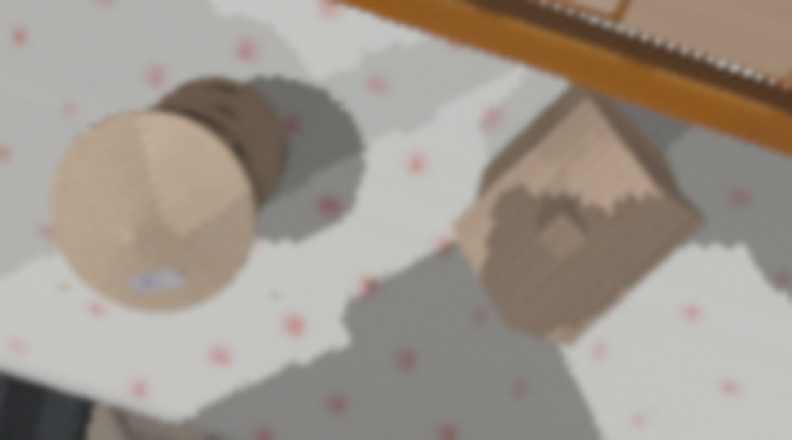

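Run:
```python
from h import *
import pickle
s,f=pickle.load(open("house1.pkl","rb"));np.set_printoptions(precision=4,suppress=True)
p=np.array([(457,228),(588,95),(702,215),(570,343)])/4.4+[160,130]
X=onz(f,p,.071,s);print(X,X.mean(0));d=np.diff(X[[0,1,2,3,0]],axis=0);print(np.linalg.norm(d,axis=1),np.degrees(np.arctan2(d[:,1],d[:,0])))
print("tower",onz(f,np.array([(140,215)])/4.4+[160,130],.1,s))
c=np.array([(350,0),(792,150)])/4.4+[160,130]; print("tray rim@.03",onz(f,c,.03,s))
print(onz(f,[(183,68),(125,90),(420,187)],.03,s))
```

```text
[[ 0.4885 -0.3982  0.071 ]
 [ 0.5298 -0.4179  0.071 ]
 [ 0.5109 -0.454   0.071 ]
 [ 0.4692 -0.4341  0.071 ]] [ 0.4996 -0.426   0.071 ]
[0.0457 0.0407 0.0461 0.0408] [ -25.5204 -117.6307  154.505    61.8066]
tower [[ 0.476  -0.3283  0.1   ]]
tray rim@.03 [[ 0.5274 -0.3538  0.03  ]
 [ 0.5273 -0.4778  0.03  ]]
[[ 0.5733 -0.2741  0.03  ]
 [ 0.5303 -0.2156  0.03  ]
 [ 0.533  -0.5812  0.03  ]]
```

Request:
drive_tool(motion="0 0 4.9 -4 35 0 85;0 0 4.9 -4 35 0 85;0 0 4.9 -4 35 0 85;0 0 4.9 -4 35 0 85;0 0 4.9 -4 35 0 85;0 0 4.9 -5 35 0 85;0 0 4.9 -5 35 0 85;0 0 4.9 -5 35 0 85;0 0 4.9 -5 35 0 85;0 0 4.9 -5 35 0 85")

```text
t: 1.97
tool_pos: [0.4544, -0.0591, 0.2963]
tool_rot: [-65.1, 89.1, -175.7]
ft_force: [1.0, 0.3, 0.2]
grip_width: 0.0846
```

```bash
python3 w.py stand1
```

```text
1.9667 [ 0.4544 -0.0591  0.2963] [ -65.1092   89.1187 -175.7461] [-16.7985  10.6792  90.8722  -0.3222  79.2713   3.9006] 0.08463338178772191
```

View pics/stand1.png

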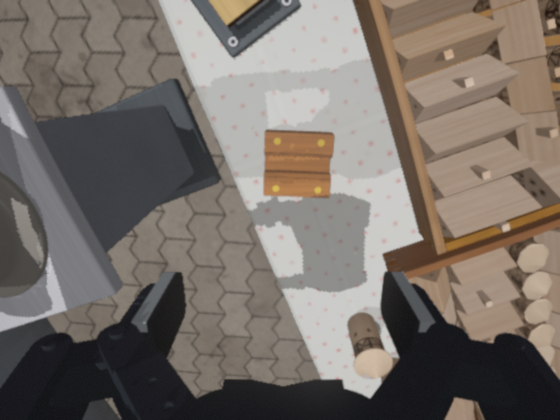

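Run:
```python
from h import *
import pickle
s,f=pickle.load(open("stand1.pkl","rb"));np.set_printoptions(precision=4,suppress=True)
im=f["frame"];cr=im[115:215,245:355];cv2.imwrite("pics/stand1c.png",cv2.resize(cr[:,:,::-1],None,fx=6,fy=6,interpolation=cv2.INTER_CUBIC))
hsv=cv2.cvtColor(im,cv2.COLOR_RGB2HSV)
m=((hsv[...,0]>20)&(hsv[...,0]<32)&(hsv[...,1]>130)&(hsv[...,2]>140)).astype(np.uint8)
n,l,st,c=cv2.connectedComponentsWithStats(m)
k=[i for i in range(1,n) if 245<c[i][0]<355 and 115<c[i][1]<215 and st[i][4]>6];print(st[k][:,4],c[k])
X=onz(f,c[k],.028,s);print(X,X.mean(0))
print(np.degrees(np.arctan2(*(X[1]-X[0])[[1,0]])))
```

```text
[32 32 30 31] [[276.7188 140.8125]
 [320.5    142.5   ]
 [275.4    188.1667]
 [317.5484 189.5806]]
[[ 0.453  -0.0305  0.028 ]
 [ 0.499  -0.0498  0.028 ]
 [ 0.4315 -0.0822  0.028 ]
 [ 0.4777 -0.1013  0.028 ]] [ 0.4653 -0.0659  0.028 ]
-22.698812481964566
```

View pics/stand1c.png

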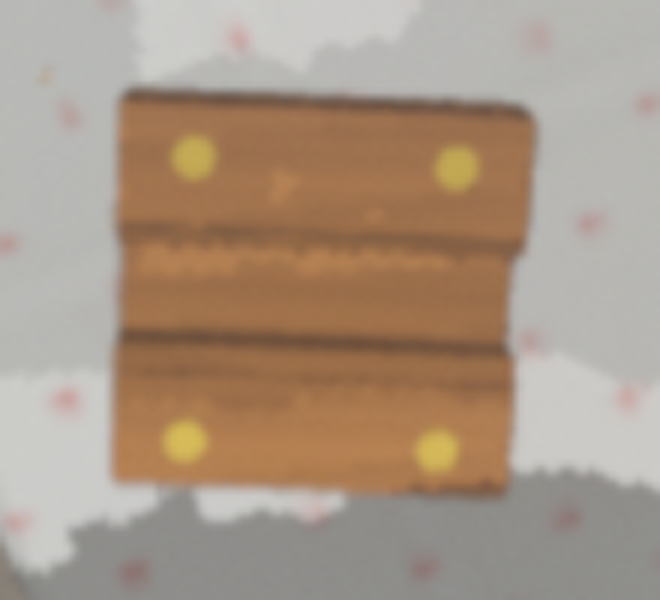

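Request:
drive_tool(motion="0 0 3.8 1 23 1 85;0 0 3.8 1 23 1 85;0 0 3.8 1 23 1 85;0 0 3.8 1 23 1 85;0 0 3.8 1 23 1 85;0 0 3.8 1 23 0 85;0 0 3.8 1 23 0 85;0 0 3.8 1 23 0 85;0 0 3.8 1 23 0 85;0 0 2 0 8 0 85")

```text
t: 2.85
tool_pos: [0.4562, 0.1687, 0.3009]
tool_rot: [-73.4, 88.9, -145.7]
ft_force: [-0.7, -0.5, -0.6]
grip_width: 0.0848
```

```bash
python3 w.py hold1
```

```text
2.85 [0.4562 0.1687 0.3009] [ -73.3558   88.9306 -145.656 ] [11.5216 13.7151 86.2217 -0.4199 81.0491 -6.1093] 0.08479909896016981
```

View pics/hold1.png

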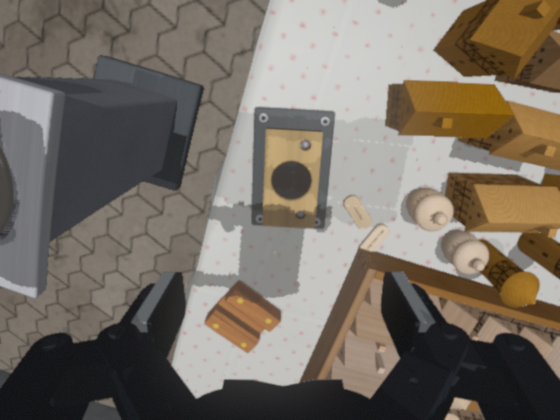

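Run:
```python
from h import *
import pickle
s,f=pickle.load(open("hold1.pkl","rb"));np.set_printoptions(precision=4,suppress=True)
im=f["frame"];cv2.imwrite("pics/hold1c.png",cv2.resize(im[100:240,240:350][:,:,::-1],None,fx=5,fy=4,interpolation=cv2.INTER_CUBIC))
cv2.imwrite("pics/hold1c.png",cv2.resize(im[100:240,240:350][:,:,::-1],None,fx=4.25,fy=4.25,interpolation=cv2.INTER_CUBIC))
hsv=cv2.cvtColor(im,cv2.COLOR_RGB2HSV)
m=((hsv[...,0]>10)&(hsv[...,0]<30)&(hsv[...,1]>80)&(hsv[...,2]>100)).astype(np.uint8);m[:,:250]=0;m[:,345:]=0;m[:115]=0;m[240:]=0
cs,_=cv2.findContours(m,cv2.RETR_EXTERNAL,cv2.CHAIN_APPROX_NONE);c=max(cs,key=cv2.contourArea)
r=cv2.minAreaRect(c);print(r);b=cv2.boxPoints(r);X=onz(f,b,.06,s);print(X,X.mean(0),np.linalg.norm(np.diff(X,axis=0),axis=1))
d=np.diff(X,axis=0);print(np.degrees(np.arctan2(d[:,1],d[:,0])))
cs,h=cv2.findContours(m,cv2.RETR_CCOMP,cv2.CHAIN_APPROX_NONE)
for q,hh in zip(cs,h[0]):
    if hh[3]>=0 and cv2.contourArea(q)>5: 
        M=cv2.moments(q);p=(M['m10']/M['m00'],M['m01']/M['m00']);print(M['m00'],p,onz(f,[p],.06,s))
```

```text
((291.07763671875, 177.68104553222656), (55.78592300415039, 96.1279525756836), 3.3664605617523193)
[[0.4471 0.0986 0.06  ]
 [0.422  0.204  0.06  ]
 [0.4787 0.2186 0.06  ]
 [0.5089 0.1145 0.06  ]] [0.4642 0.1589 0.06  ] [0.1084 0.0586 0.1085]
[103.3801  14.4826 -73.8315]
106.0 (299.7657232704402, 215.39622641509433) [[0.4865 0.1225 0.06  ]]
1222.5 (290.8786639400136, 179.7360599863667) [[0.4641 0.1588 0.06  ]]
102.5 (305.00975609756097, 144.31382113821138) [[0.4664 0.2003 0.06  ]]
```

View pics/hold1c.png

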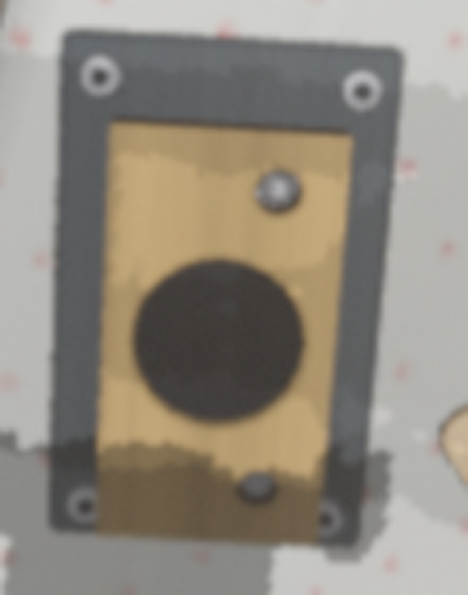

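```bash
cat > g.py <<'E'
import sys
from h import *
# usage: g.py az lean cx cy cz ahead(mm: TCP ahead of point along approach)
az,lean,cx,cy,cz,ah=map(float,sys.argv[1:7])
from cell import ctrl
s=ctrl.sense()
R0=np.array([[0,1,0],[0,0,-1],[-1,0,0]],float)
R=(Ro.from_euler('z',az,degrees=True)*Ro.from_euler('x',lean,degrees=True)).as_matrix()@R0
p=np.array([cx,cy,cz])+ah/1000*R[:,0]
Rc=Ro.from_euler('xyz',s["tool_rot"],degrees=True).as_matrix()
rv=np.degrees(Ro.from_matrix(R@Rc.T).as_rotvec())
np.set_printoptions(precision=2,suppress=True)
C=Rc@R0.T; e=Ro.from_matrix(C).as_euler('ZXY',degrees=True)
print("t",round(s["t"],2),"az,lean,side",e,"q",s["joint_pos"],"F",s["ft_force"],"w",round(s["grip_width"]*1000,1))
print("tcp mm",s["tool_pos"]*1000,"target",p*1000); print("turn",rv,"shift",(p-s["tool_pos"])*1000)
E
python3 g.py 14.5 45 .463 .1585 .051 -110
```

```text
t 2.9 az,lean,side [17.78 -0.3   1.04] q [11.54 13.72 86.23 -0.42 81.05 -6.18] F [-0.95  0.18  0.09] w 85.3
tcp mm [456.1  168.86 300.83] target [482.47  83.2  128.78]
turn [43.79 11.65 -3.52] shift [  26.37  -85.66 -172.05]
```

Request:
drive_tool(motion="6.3 1.7 -0.5 4 -12 -24 85;6.3 1.7 -0.5 4 -12 -24 85;6.3 1.7 -0.5 4 -12 -24 85;6.3 1.7 -0.5 4 -12 -24 85;6.3 1.7 -0.5 4 -12 -24 85;6.3 1.7 -0.5 4 -12 -24 85;6.3 1.7 -0.5 2 -12 -24 85;0 0 0 0 0 0 85;0 0 0 0 0 0 85;0 0 0 0 0 0 85")

```text
t: 3.73
tool_pos: [0.4827, 0.0752, 0.1259]
tool_rot: [179.2, 42.6, 102.0]
ft_force: [0.1, -0.3, 0.8]
grip_width: 0.0852
```

```bash
python3 g.py 14.5 45 .463 .1585 .051 11
```

```text
t 3.73 az,lean,side [13.24 47.36 -0.89] q [-23.08  36.72  97.45  37.63  80.3  -54.29] F [ 0.06 -0.32  0.79] w 85.2
tcp mm [482.69  75.21 125.92] target [461.05 166.03  43.22]
turn [-2.44  0.03  1.9 ] shift [-21.63  90.82 -82.69]
```

Request:
drive_tool(motion="-1.2 0 0.9 -3 13 -11.5 85;-1.2 0 0.9 -3 13 -11.5 85;0 0 0 -3 13 -11.5 85;0 0 0 -3 13 -11.5 85;0 0 0 -3 13 -11.5 85;0 0 0 -2 6 -6 85;0 0 0 0 0 0 85;0 0 0 0 0 0 85;0 0 0 0 0 0 85;0 0 0 0 0 0 85")

```text
t: 4.57
tool_pos: [0.4709, 0.1509, 0.0819]
tool_rot: [176.6, 47.0, 102.6]
ft_force: [-0.0, -0.5, -0.0]
grip_width: 0.0852
```

```bash
python3 g.py 14.5 45 .463 .1585 .051 11; python3 w.py ap1
```

```text
t 4.57 az,lean,side [17.28 42.87 -3.17] q [-14.04  37.31 103.12  40.95  68.34 -55.63] F [-0.04 -0.54 -0.  ] w 85.2
tcp mm [470.94 150.9   81.93] target [461.05 166.03  43.22]
turn [ 1.42  2.78 -0.58] shift [ -9.89  15.13 -38.71]
4.5667 [0.4709 0.1509 0.0819] [176.5933  47.0317 102.63  ] [-14.04    37.3112 103.1173  40.9472  68.337  -55.6343] 0.08517089168268391
```

View pics/ap1.png

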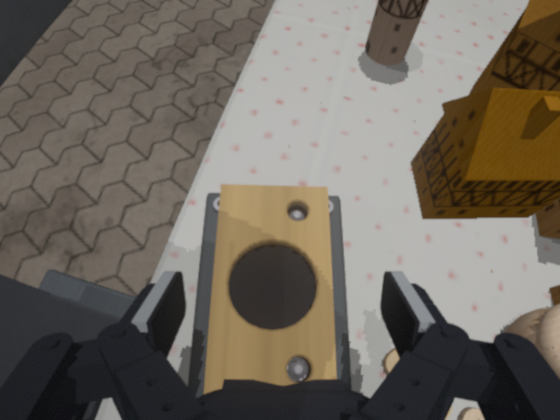

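Request:
drive_tool(motion="0.7 1.4 -0.3 -2 3 -8 85;0.7 1.4 -0.3 -2 3 -8 85;0 0 0 -2 3 -8 85;0 0 0 -2 3 -8 85;0 0 0 -2 3 -6 85;0 0 0 0 0 0 85;0 0 0 0 0 0 85;0 0 0 0 0 0 85;0 0 0 0 0 0 85;0 0 0 0 0 0 85")

```text
t: 5.45
tool_pos: [0.4601, 0.1658, 0.0387]
tool_rot: [-179.4, 44.8, 104.6]
ft_force: [0.1, -0.1, -0.2]
grip_width: 0.0852
```

```bash
python3 g.py 14.5 45 .463 .1585 .051 11; python3 w.py ap2
```

```text
t 5.45 az,lean,side [13.81 45.24  0.6 ] q [-13.18  42.62 104.39  43.51  65.79 -57.54] F [ 0.06 -0.07 -0.19] w 85.2
tcp mm [460.09 165.8   38.68] target [461.05 166.03  43.22]
turn [-0.13 -0.47  0.27] shift [0.96 0.23 4.55]
5.45 [0.4601 0.1658 0.0387] [-179.4081   44.7613  104.6483] [-13.1814  42.6188 104.3923  43.5111  65.7861 -57.5411] 0.08519585005181265
```

View pics/ap2.png

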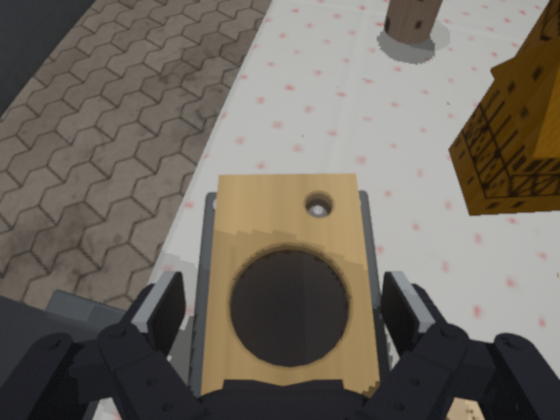

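Request:
drive_tool(motion="0 -0.4 0.2 1 0 3 85;0 0 0 0 0 0 55;0 0 0 0 0 0 55;0 0 0 0 0 0 55;0 0 0 0 0 0 55;0 0 0 0 0 0 55;0 0 0 0 0 0 55;0 0 0 0 0 0 55;0 0 0 0 0 0 55;0 0 0 0 0 0 55", newtons=60)

```text
t: 6.33
tool_pos: [0.4623, 0.1653, 0.0431]
tool_rot: [179.7, 45.0, 104.2]
ft_force: [0.0, -0.0, -0.2]
grip_width: 0.0594
```

```bash
python3 g.py 14.5 45 .463 .1585 .051 11; python3 w.py gr1
```

```text
t 6.33 az,lean,side [14.6  45.04 -0.25] q [-13.18  42.08 104.25  43.45  65.95 -57.65] F [ 0.   -0.05 -0.17] w 59.4
tcp mm [462.26 165.3   43.1 ] target [461.05 166.03  43.22]
turn [-0.08  0.16  0.08] shift [-1.2   0.73  0.12]
6.3333 [0.4623 0.1653 0.0431] [179.7476  44.9628 104.2454] [-13.1842  42.0833 104.2545  43.4487  65.9529 -57.6547] 0.05936564514311424
```

View pics/gr1.png

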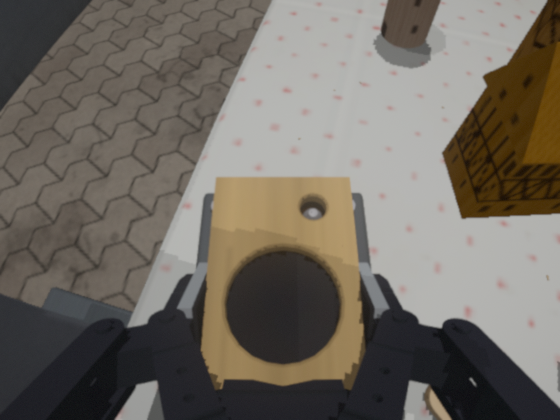

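Request:
drive_tool(motion="0 0 0 0 0 8 55;0 0 0 0 0 10 55;0 0 0 0 0 15 55;0 0 0 0 0 25 55;0 0 0 0 0 35 55;-5 -1.3 0 0 0 30 55;-6.5 -1.7 0 0 0 25 55;-6.5 -1.7 0 0 -10 15 55;-6.5 -1.7 0 0 -15 5 55;-6.5 -1.7 0 0 -15 0 55")

```text
t: 7.22
tool_pos: [0.4605, 0.122, 0.2246]
tool_rot: [177.3, 78.1, 101.0]
ft_force: [-1.1, -0.0, -1.7]
grip_width: 0.059
```

```bash
python3 g.py -22.6 -45 .4645 -.0665 .183 11; python3 w.py up1
```

```text
t 7.22 az,lean,side [13.7  11.89 -0.57] q [ -1.9   15.8   96.9   12.32  70.41 -20.01] F [-1.07 -0.04 -1.71] w 59.0
tcp mm [460.47 122.02 224.6 ] target [461.51 -73.68 175.22]
turn [-57.57   5.05 -33.4 ] shift [   1.04 -195.7   -49.38]
7.2167 [0.4605 0.122  0.2246] [177.3171  78.0986 100.9628] [ -1.9004  15.7973  96.9022  12.3218  70.4124 -20.0073] 0.05901933420361639
```

View pics/up1.png

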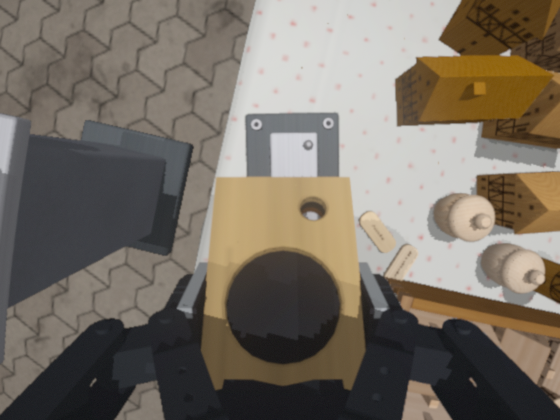

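Request:
drive_tool(motion="-5.7 0.5 -3.3 0 -20 -4 55;-5.7 0.5 -3.3 0 -20 -4 55;-5.7 0.5 -3.3 0 -20 -4 55;-5.7 0.5 -3.3 0 -20 -4 55;-5.7 0.5 -3.3 0 -20 -4 55;-5.7 0.5 -3.3 0 -20 -4 55;-5.7 0.5 -3.3 0 -20 -4 55;-5.7 0.5 -3.3 0 -20 -4 55;-5.7 0.5 -3.3 0 -20 -4 55;-4 0.5 -2.5 0 -5 -4 55")

```text
t: 8.1
tool_pos: [0.4521, -0.0671, 0.1906]
tool_rot: [-0.5, 45.3, -113.3]
ft_force: [0.4, 0.3, -1.0]
grip_width: 0.0592
```

```bash
python3 g.py -22.6 -45 .4645 -.0665 .183 11
```

```text
t 8.1 az,lean,side [-22.68 -44.67   0.45] q [  5.48  30.74  93.55 -38.36  83.06  42.71] F [ 0.42  0.25 -0.95] w 59.2
tcp mm [452.15 -67.08 190.6 ] target [461.51 -73.68 175.22]
turn [-0.43 -0.17  0.4 ] shift [  9.36  -6.6  -15.38]
```

```bash
python3 g.py -22.6 -45 .4645 -.0668 .100 10.3
```

```text
t 8.1 az,lean,side [-22.68 -44.67   0.45] q [  5.48  30.74  93.55 -38.36  83.06  42.71] F [ 0.42  0.25 -0.95] w 59.2
tcp mm [452.15 -67.08 190.6 ] target [461.7  -73.52  92.72]
turn [-0.43 -0.17  0.4 ] shift [  9.55  -6.44 -97.88]
```

Request:
drive_tool(motion="-0.2 0 0.2 2 -1 -16 55;-0.2 0 0.2 2 -1 -16 55;0 0 0 2 -1 -16 55;0 0 0 2 -1 -16 55;0 0 0 1 -1 -16 55;0 0 0 1 -1 -10 55;0 0 0 0 0 0 55;0 0 0 0 0 0 55;0 0 0 0 0 0 55;0 0 0 0 0 0 55")

```text
t: 8.93
tool_pos: [0.4538, -0.0727, 0.0917]
tool_rot: [-2.5, 44.8, -115.7]
ft_force: [0.0, -0.9, -1.7]
grip_width: 0.0592
```

```bash
python3 g.py -22.6 -45 .4645 -.0668 .100 10.3
python3 - <<'E'
from h import *
for n in ("side","top"):
    s,f=grab(n);cv2.imwrite(f"pics/{n}1.png",f["frame"][:,:,::-1])
s=cv2.imread("pics/side1.png");t=cv2.imread("pics/top1.png")
cv2.imwrite("pics/c1.png",np.hstack([cv2.resize(i,None,fx=5,fy=5,interpolation=cv2.INTER_CUBIC) for i in (s[185:265,265:345],t[190:270,225:305])]))
E
python3 w.py st2
```

```text
t 8.93 az,lean,side [-22.24 -45.14   2.47] q [  4.59  39.98  96.15 -39.36  74.94  49.26] F [ 0.01 -0.93 -1.67] w 59.2
tcp mm [453.76 -72.74  91.7 ] target [461.7  -73.52  92.72]
turn [-0.54 -1.67  1.39] shift [ 7.94 -0.78  1.02]
9.0333 [ 0.4539 -0.0727  0.0918] [  -2.4052   44.8263 -115.6676] [  4.6032  39.9666  96.145  -39.3752  74.9178  49.2719] 0.05915739979421041
```

View pics/c1.png

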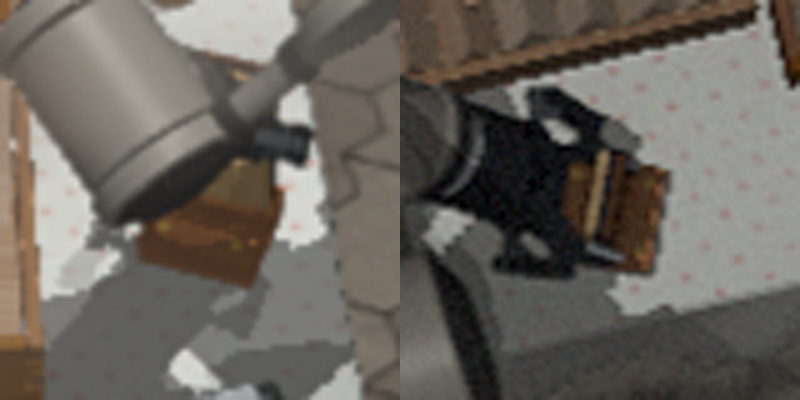

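View pics/st2.png

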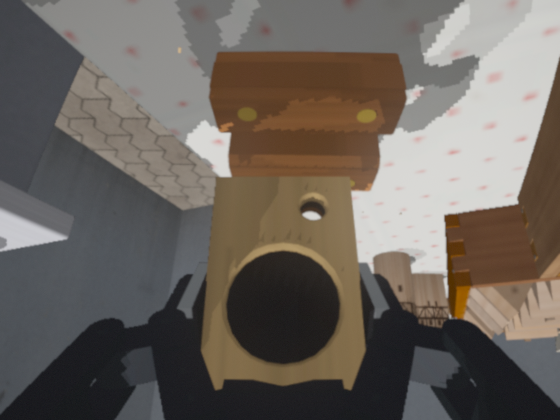

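Run:
```python
from h import *
import pickle
s,f=pickle.load(open("st2.pkl","rb"));np.set_printoptions(precision=4,suppress=True)
X=onz(f,[(247,114),(367,116)],.028,s);print(X)
```

```text
[[ 0.454  -0.0299  0.028 ]
 [ 0.4998 -0.0495  0.028 ]]
```

Request:
drive_tool(motion="-0.3 -0.8 0.7 4 0 0 55;-0.2 -0.8 0.7 4 0 1 55;0 0 0 1 0 0 55;0 0 0 0 0 0 55;0 0 0 0 0 0 55;0 0 0 0 0 0 55;0 0 0 0 0 0 55;0 0 0 0 0 0 55;0 0 0 0 0 0 55;0 0 0 0 0 0 55")

```text
t: 9.92
tool_pos: [0.4645, -0.0722, 0.0942]
tool_rot: [0.4, 45.1, -112.1]
ft_force: [-0.6, 0.5, -1.6]
grip_width: 0.0596
```

```bash
python3 g.py -22.6 -45 .4653 -.0664 .100 10.3
```

```text
t 9.92 az,lean,side [-22.65 -44.89  -0.4 ] q [  5.13  39.57  96.22 -40.87  73.57  50.12] F [-0.59  0.45 -1.63] w 59.6
tcp mm [464.49 -72.23  94.25] target [462.5  -73.12  92.72]
turn [ 0.    0.3  -0.23] shift [-1.99 -0.89 -1.53]
```

Request:
drive_tool(motion="0 0.3 -0.2 -2 -1 0 55;0 0 0 0 0 -4 55;0 0 0 0 0 -4 55;0 0 0 0 0 -4 55;0 0 0 0 0 -4 55;0 0 0 0 0 -4 55;0 0 0 0 0 -3 55;0 0 0 0 0 0 55;0 0 0 0 0 0 55;0 0 0 0 0 0 55")

```text
t: 10.75
tool_pos: [0.4618, -0.0735, 0.0678]
tool_rot: [-0.2, 44.9, -112.7]
ft_force: [1.3, 0.5, -0.6]
grip_width: 0.0593
```

```bash
python3 g.py -22.6 -45 .4653 -.0664 .063 10.3; python3 w.py st3
```

```text
t 10.75 az,lean,side [-22.48 -45.06   0.19] q [  4.97  42.1   96.92 -41.36  71.49  52.06] F [ 1.34  0.53 -0.64] w 59.3
tcp mm [461.75 -73.47  67.76] target [462.5  -73.12  55.72]
turn [ 0.   -0.14  0.01] shift [  0.75   0.35 -12.05]
10.75 [ 0.4618 -0.0735  0.0678] [  -0.1847   44.9431 -112.7385] [  4.966   42.0968  96.92   -41.3644  71.4912  52.0577] 0.059272616634683056
```

View pics/st3.png

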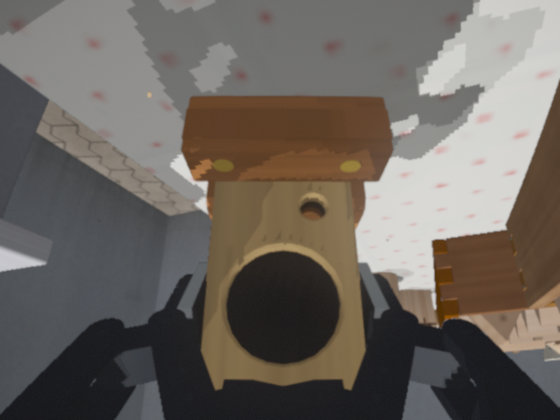

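Request:
drive_tool(motion="0 0 0 0.5 0 -2 55;0 0 0 0 0 -2 55;0 0 0 0 0 -2 55;0 0 0 0 0 -2 55;0 0 0 0 0 -1 55;0 0 0 0 0 -1 55;0 0 0 0 0 -1 55;0 0 0 0 0 -0.5 55;0 0 0 0 0 0 55;0 0 0 0 0 0 55")

```text
t: 11.63
tool_pos: [0.4627, -0.0735, 0.0557]
tool_rot: [-0.1, 45.0, -112.7]
ft_force: [0.4, -0.7, -0.1]
grip_width: 0.0595
```

```bash
python3 g.py -22.6 -45 .4653 -.0664 .063 10.3
```

```text
t 11.63 az,lean,side [-22.55 -45.03   0.08] q [  4.96  43.31  97.01 -41.7   70.46  53.03] F [ 0.44 -0.7  -0.12] w 59.5
tcp mm [462.65 -73.51  55.65] target [462.5  -73.12  55.72]
turn [ 0.01 -0.07  0.01] shift [-0.15  0.39  0.06]
```

Request:
drive_tool(motion="0 0 0 0 0 -1 55;0 0 0 0 0 -0.5 55;0 0 0 0 0 0 85;0 0 0 0 0 0 85;0 0 0 0 0 0 85;0 0 0 0 0 0 85;0 0 0 0 0 0 85;0 0 0 0 0 0 85;0 0 0 0 0 0 85;0 0 0 0 0 0 85")

```text
t: 12.47
tool_pos: [0.4631, -0.0736, 0.0548]
tool_rot: [0.0, 45.0, -112.6]
ft_force: [0.3, -0.4, 0.1]
grip_width: 0.0848
```

```bash
python3 g.py -22.6 -45 .4653 -.0664 .063 -100; python3 w.py st4
```

```text
t 12.47 az,lean,side [-22.61 -45.04  -0.03] q [  4.97  43.4   97.   -41.77  70.37  53.16] F [ 0.34 -0.36  0.12] w 84.8
tcp mm [463.09 -73.59  54.82] target [492.47  -1.12 133.71]
turn [ 0.05  0.   -0.01] shift [29.38 72.47 78.89]
12.4667 [ 0.4631 -0.0736  0.0548] [   0.032    44.9556 -112.5689] [  4.9678  43.4016  96.9993 -41.7738  70.3737  53.1575] 0.08478091923557489
```

View pics/st4.png

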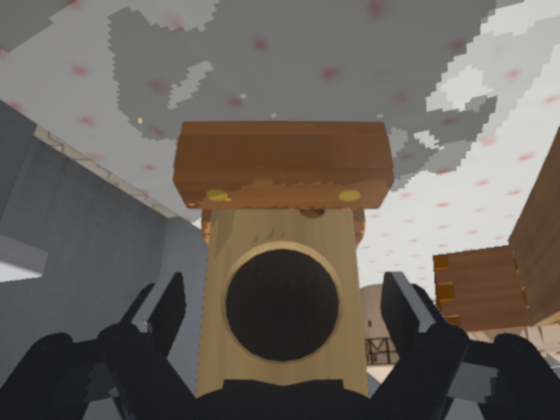

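Request:
drive_tool(motion="0 0 0 6 14 15 85;0 0 0 7 18 20 85;0 0 0 7 18 20 85;0 0 0 7 18 25 85;0 0 0 4 10 30 85;6 -2.5 0 0 0 30 85;6 -2.5 0 -5 -12 20 85;6 -2.5 0 -5 -12 10 85;6 -2.5 0 -5 -12 0 85;6 -2.5 0 -5 -12 0 85")

```text
t: 13.35
tool_pos: [0.4749, -0.0354, 0.2292]
tool_rot: [0.7, 78.3, -110.6]
ft_force: [1.0, -0.9, -0.3]
grip_width: 0.0849
```

```bash
python3 g.py -22.6 45 .4653 -.0664 .063 -110; python3 w.py st5
```

```text
t 13.35 az,lean,side [-21.4  -11.66  -0.15] q [ -6.32  17.65  93.41 -11.87  72.22  19.03] F [ 0.95 -0.93 -0.34] w 84.9
tcp mm [474.88 -35.35 229.19] target [ 435.41 -138.21  140.78]
turn [ 52.59 -21.09  -1.05] shift [ -39.47 -102.86  -88.41]
13.35 [ 0.4749 -0.0354  0.2292] [   0.7382   78.3387 -110.6488] [ -6.3224  17.651   93.4129 -11.8682  72.2228  19.0251] 0.08487549658209297
```

View pics/st5.png

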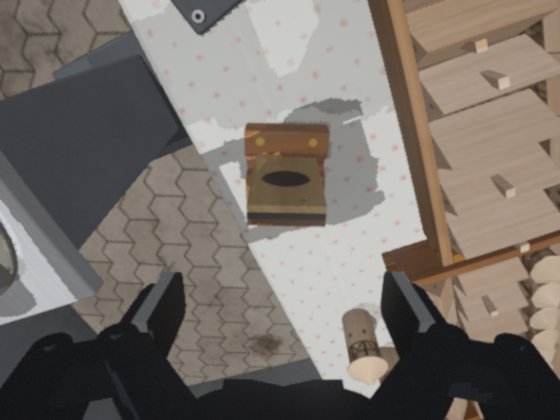

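Request:
drive_tool(motion="6.5 -2.6 0 -4 -14 -4 85;6.5 -2.6 0 -4 -14 -6 85;6.5 -2.6 0 -4 -14 -10 85;6.5 -2.6 0 -5 -14 -12 85;6.5 -2.6 0 -5 -13 -12 85;6.5 -2.6 0 -5 -13 -12 85;6.5 -2.6 0 -5 -13 -12 85;6.5 -2.6 0 -5 -7 -12 85;0 0 0 0 0 0 85;0 0 0 0 0 0 85")

```text
t: 14.23
tool_pos: [0.4379, -0.1472, 0.1537]
tool_rot: [177.4, 44.0, 65.0]
ft_force: [0.2, 0.0, 0.4]
grip_width: 0.0851
```

```bash
python3 g.py -22.6 45 .4653 -.0664 .063 11; python3 w.py st6
```

```text
t 14.23 az,lean,side [-21.19  45.98  -2.74] q [-53.89  29.16 105.84  40.54  75.82 -52.97] F [0.24 0.04 0.36] w 85.1
tcp mm [ 437.88 -147.21  153.65] target [468.29 -59.22  55.22]
turn [-0.19  2.15  0.54] shift [ 30.4   87.99 -98.43]
14.2333 [ 0.4379 -0.1472  0.1537] [177.3527  43.9614  65.004 ] [-53.8938  29.1617 105.8381  40.5393  75.8248 -52.967 ] 0.08509513509260862
```

View pics/st6.png

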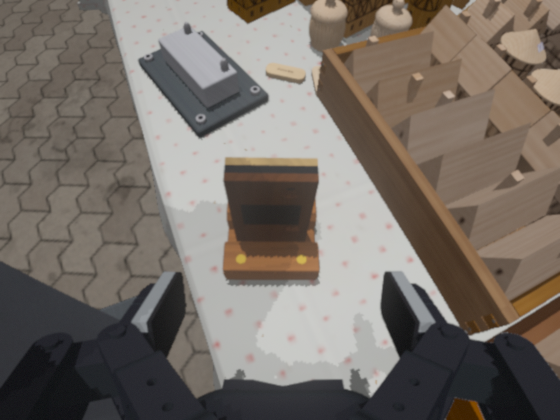

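Run:
```python
from h import *
import pickle
s,f=pickle.load(open("st6.pkl","rb"));np.set_printoptions(precision=4,suppress=True)
X=onz(f,[(225,159),(318,160),(227,171),(317,175)],.118,s);print(X,X[:2].mean(0),X[2:].mean(0))
cv2.imwrite("pics/st6c.png",cv2.resize(f["frame"][145:290,210:335][:,:,::-1],None,fx=4,fy=4,interpolation=cv2.INTER_CUBIC))
```

```text
[[ 0.4408 -0.0482  0.118 ]
 [ 0.4959 -0.0713  0.118 ]
 [ 0.439  -0.0574  0.118 ]
 [ 0.4903 -0.0814  0.118 ]] [ 0.4684 -0.0597  0.118 ] [ 0.4647 -0.0694  0.118 ]
```

View pics/st6c.png

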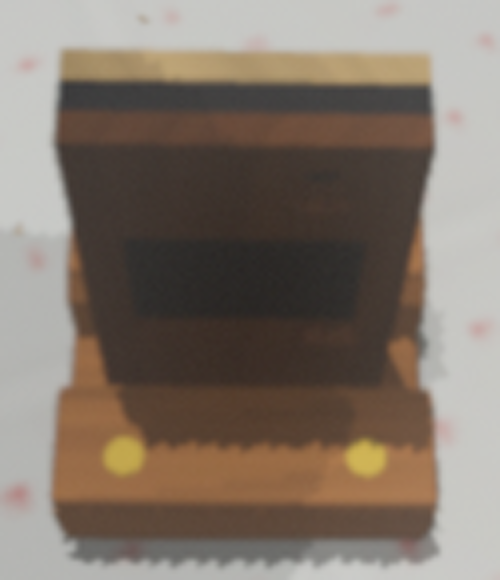

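Run:
```python
from h import *
import pickle
s,f=pickle.load(open("st6.pkl","rb"));np.set_printoptions(precision=4,suppress=True)
X=onz(f,[(225.3,157.5),(317.6,158.2),(224.2,181),(318.2,181.3)],.118,s);print(X,X.mean(0))
for a,b in ((0,1),(2,3)): d=X[b]-X[a];print(np.linalg.norm(d),np.degrees(np.arctan2(d[1],d[0])))
c=X.mean(0)-[.4655,-.066,0.118];print("along x,y stand",c[0]*.923-c[1]*.384,c[0]*.384+c[1]*.923)
```

```text
[[ 0.4414 -0.0471  0.118 ]
 [ 0.4963 -0.0699  0.118 ]
 [ 0.4351 -0.0637  0.118 ]
 [ 0.489  -0.0859  0.118 ]] [ 0.4654 -0.0666  0.118 ]
0.05947301030886737 -22.486264803580898
0.05827102817573471 -22.3185210413921
along x,y stand 0.00018756349959569865 -0.0006240820542483572
```

Request:
drive_tool(motion="0 1 0.3 4 12 -13 85;0 1 0.3 4 12 -13 85;0 0 0 4 12 -13 85;0 0 0 4 12 -13 85;0 0 0 4 12 -13 85;0 0 0 3 8 -10 85;0 0 0 0 0 0 85;0 0 0 0 0 0 85;0 0 0 0 0 0 85;0 0 0 0 0 0 85")

```text
t: 15.12
tool_pos: [0.4673, -0.0676, 0.0889]
tool_rot: [178.0, 46.6, 67.7]
ft_force: [-0.2, -1.1, 0.6]
grip_width: 0.0852
```

```bash
python3 g.py -22.5 45 .4654 -.0664 .063 11; python3 w.py st7
```

```text
t 15.12 az,lean,side [-19.63  43.41  -1.85] q [-43.22  33.49 111.17  46.01  63.23 -54.71] F [-0.23 -1.05  0.55] w 85.2
tcp mm [467.26 -67.62  88.87] target [468.38 -59.21  55.22]
turn [ 1.96  0.67 -1.58] shift [  1.12   8.4  -33.64]
15.1167 [ 0.4673 -0.0676  0.0889] [178.0432  46.5584  67.674 ] [-43.2227  33.4928 111.1658  46.0132  63.2305 -54.7086] 0.08520983802418988
```

View pics/st7.png

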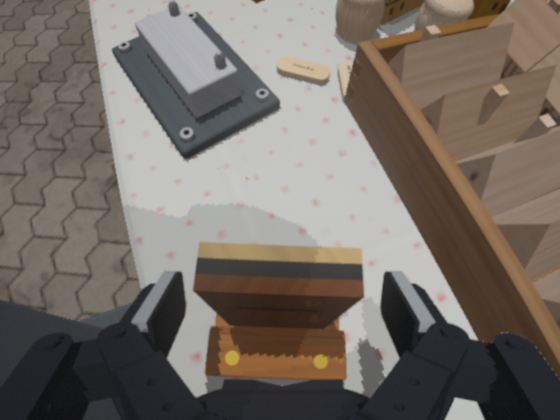

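Request:
drive_tool(motion="1 0.4 -0.8 0 2 -7 85;1 0.4 -0.8 0 2 -7 85;0 0 0 1 2 -7 85;0 0 0 0 2 -7 85;0 0 0 0 0 -3 85;0 0 0 0 0 0 85;0 0 0 0 0 0 85;0 0 0 0 0 0 85;0 0 0 0 0 0 85;0 0 0 0 0 0 85")

```text
t: 16.0
tool_pos: [0.4684, -0.0613, 0.0546]
tool_rot: [-179.6, 44.9, 67.3]
ft_force: [-0.3, 0.2, 0.0]
grip_width: 0.0846
```

```bash
python3 g.py -22.5 45 .4654 -.0664 .063 11; python3 w.py st8
```

```text
t 16.0 az,lean,side [-23.22  45.09   0.39] q [-43.33  38.05 112.47  49.54  60.56 -57.69] F [-0.3   0.19  0.  ] w 84.6
tcp mm [468.37 -61.25  54.61] target [468.38 -59.21  55.22]
turn [-0.19 -0.22  0.44] shift [0.01 2.04 0.61]
16.0 [ 0.4684 -0.0613  0.0546] [-179.6066   44.9059   67.3403] [-43.3324  38.0546 112.4656  49.5447  60.5609 -57.6893] 0.08463740403694796
```

View pics/st8.png

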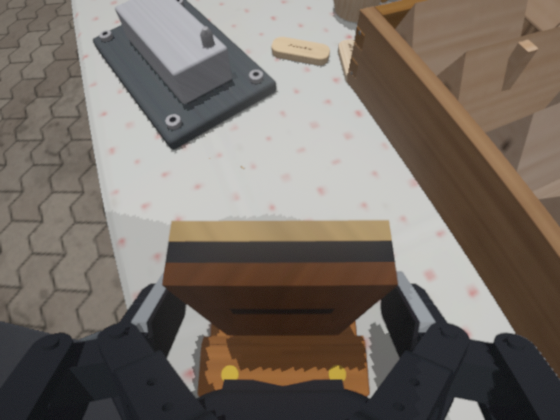

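Request:
drive_tool(motion="-0.2 -0.2 0.4 0 2 0 85;0 0 0 0 0 0 55;0 0 0 0 0 0 55;0 0 0 0 0 0 55;0 0 0 0 0 0 55;0 0 0 0 0 0 55;0 0 0 0 0 0 55;0 0 0 0 0 0 55;0 0 0 0 0 0 55;0 0 0 0 0 0 55")

```text
t: 16.88
tool_pos: [0.4687, -0.0593, 0.0554]
tool_rot: [179.8, 45.1, 67.4]
ft_force: [0.2, -0.1, -0.4]
grip_width: 0.0591
```

```bash
python3 g.py -22.5 45 .4654 -.0664 .063 11; python3 w.py st9
```

```text
t 16.88 az,lean,side [-22.35  44.93  -0.18] q [-43.05  37.85 112.56  49.55  60.41 -58.03] F [ 0.18 -0.1  -0.39] w 59.1
tcp mm [468.7  -59.3   55.43] target [468.38 -59.21  55.22]
turn [ 0.11  0.09 -0.02] shift [-0.32  0.08 -0.21]
16.8833 [ 0.4687 -0.0593  0.0554] [179.8207  45.0689  67.3978] [-43.045   37.8469 112.5568  49.5536  60.4122 -58.0266] 0.05906282559446265
```

Request:
drive_tool(motion="0 0 0 0 0 6 55;0 0 0 0 0 8 55;0 0 0 0 0 12 55;0 0 0 0 0 18 55;0 0 0 0 0 28 55;0 0 0 0 0 36 55;-5 2 0 0 5 30 55;-6 2.5 0 0 15 20 55;-6 2.5 0 0 20 10 55;-6 2.5 2 0 20 5 55")

```text
t: 17.77
tool_pos: [0.4662, -0.0036, 0.2385]
tool_rot: [179.5, 70.8, 67.7]
ft_force: [0.4, 0.1, -1.8]
grip_width: 0.0594
```

```bash
python3 g.py 14.5 -45 .464 .1588 .151 11; python3 w.py fl1
```

```text
t 17.77 az,lean,side [-21.79  19.25  -0.16] q [-22.64  11.74 101.83  20.83  67.94  -8.97] F [ 0.38  0.07 -1.8 ] w 59.4
tcp mm [466.24  -3.61 238.54] target [465.95 151.27 143.22]
turn [-65.09   4.31  32.32] shift [ -0.29 154.88 -95.32]
17.7667 [ 0.4662 -0.0036  0.2385] [179.5364  70.7537  67.7212] [-22.6354  11.7379 101.8264  20.8337  67.9414  -8.9745] 0.05940572021724768
```

View pics/fl1.png

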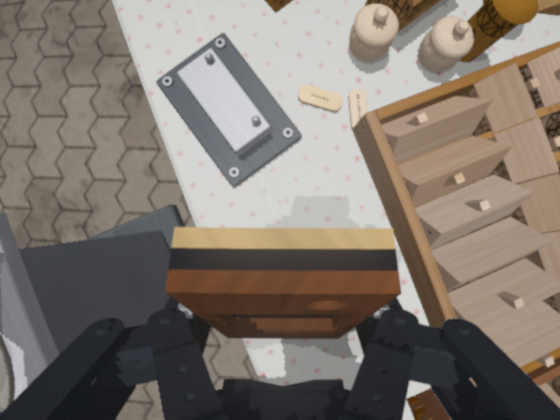

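Run:
```python
from h import *
import pickle
np.set_printoptions(precision=4,suppress=True)
s,f=pickle.load(open("fl1.pkl","rb"))
cv2.imwrite("pics/fl1c.png",cv2.resize(f["frame"][25:195,150:310][:,:,::-1],None,fx=3.5,fy=3.5,interpolation=cv2.INTER_CUBIC))
```

```text
(no output)
```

View pics/fl1c.png

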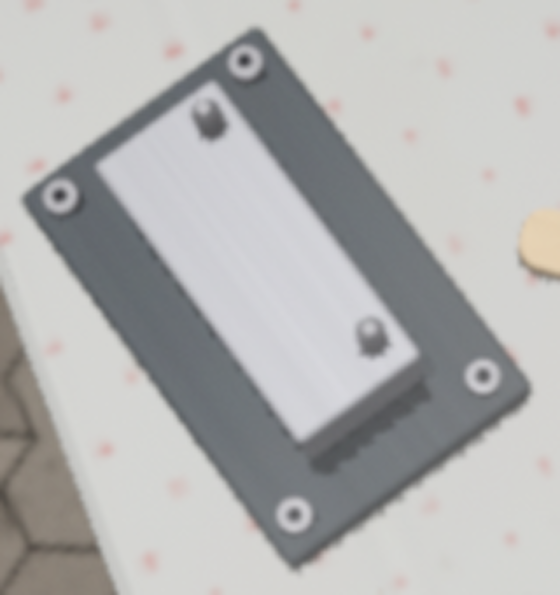

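Run:
```python
from h import *
import pickle
np.set_printoptions(precision=4,suppress=True)
s,f=pickle.load(open("fl1.pkl","rb"))
cv=lambda p:np.array(p,float)/3.5+[150,25]
sc=onz(f,cv([(245,62),(60,196),(293,515),(482,376)]),.012,s);print("screws",sc,sc.mean(0))
tip=onz(f,cv([(209,104),(371,325)]),.055,s);print("tips",tip)
top=onz(f,cv([(216,82),(97,163),(303,442),(420,354)]),.042,s);print("ped",top,top.mean(0))
for A in (sc,top):
    d=A[0]-A[3];e=A[1]-A[2];print([np.degrees(np.arctan2(v[1],v[0]))-90 for v in (d,e)],np.linalg.norm(d),np.linalg.norm(A[0]-A[1]))
d=tip[0]-tip[1];y=np.degrees(np.arctan2(d[1],d[0]))-90;print("tipyaw",y,np.linalg.norm(d))
u=np.array([np.cos(np.radians(14.5)),np.sin(np.radians(14.5)),0]);print("centre from tips",tip.mean(0)-.013*u)
```

```text
screws [[0.4841 0.2286 0.012 ]
 [0.4137 0.2103 0.012 ]
 [0.4454 0.0874 0.012 ]
 [0.5159 0.1058 0.012 ]] [0.4648 0.1581 0.012 ]
tips [[0.4696 0.198  0.055 ]
 [0.4885 0.1216 0.055 ]]
ped [[0.4735 0.2101 0.042 ]
 [0.4324 0.2008 0.042 ]
 [0.4584 0.1011 0.042 ]
 [0.4988 0.1121 0.042 ]] [0.4658 0.156  0.042 ]
[np.float64(14.539318043463311), np.float64(14.475900462606006)] 0.12687104811893124 0.07270083315138394
[np.float64(14.467790213321123), np.float64(14.590542390967812)] 0.10124600140425263 0.0421437452913497
tipyaw 13.917835708454788 0.07873953848205907
centre from tips [0.4664 0.1565 0.055 ]
```

Request:
drive_tool(motion="-6.4 0.4 3.2 0 16 0 55;-6.4 0.4 3.2 0 16 -2 55;-6.4 0.4 3.2 0 16 -5 55;-6.4 0.4 3.2 0 16 -8 55;-6.4 0.4 3.2 0 16 -10 55;-6.4 0.4 3.2 0 16 -10 55;-6.4 0.4 3.2 0 16 -10 55;-6.4 0.4 3.2 0 16 -10 55;-6.4 0.4 3.2 0 16 -10 55;-6.4 0.4 3.2 0 8 -10 55")

```text
t: 18.65
tool_pos: [0.4698, 0.1603, 0.1795]
tool_rot: [3.1, 46.1, -72.5]
ft_force: [0.7, -0.1, -1.4]
grip_width: 0.0592
```

```bash
python3 g.py 14.5 -45 .4641 .1582 .121 11; python3 w.py fl2
```

```text
t 18.65 az,lean,side [ 13.23 -43.85  -2.96] q [ 33.47  30.7   95.33 -43.83  74.39  39.24] F [ 0.72 -0.1  -1.36] w 59.2
tcp mm [469.79 160.3  179.46] target [466.05 150.67 113.22]
turn [-1.62  1.77 -0.8 ] shift [ -3.74  -9.63 -66.24]
18.65 [0.4698 0.1603 0.1795] [  3.074   46.0703 -72.5073] [ 33.4693  30.6951  95.3293 -43.8305  74.3878  39.2397] 0.05917670145214136
```

View pics/fl2.png

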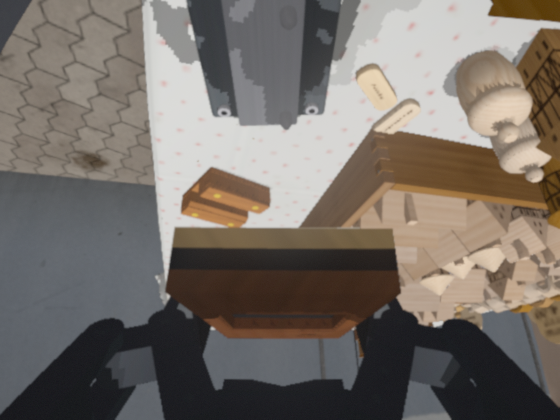

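Request:
drive_tool(motion="-0.8 0.9 -0.4 -1 -2 -15 55;-0.8 0.9 -0.4 -1 -2 -16 55;0 0 0 -1 -2 -16 55;0 0 0 -1 -2 -16 55;0 0 0 0 -2 -15 55;0 0 0 0 0 -10 55;0 0 0 0 0 -5 55;0 0 0 0 0 0 55;0 0 0 0 0 0 55;0 0 0 0 0 0 55")

```text
t: 19.53
tool_pos: [0.4594, 0.1524, 0.077]
tool_rot: [-1.6, 44.7, -76.5]
ft_force: [0.4, 0.8, -0.0]
grip_width: 0.0595
```

```bash
python3 g.py 14.5 -45 .4641 .1582 .085 11; python3 w.py fl3;python3 - <<'E'
from h import *
for n in ("side","top"):
    s,f=grab(n);cv2.imwrite(f"pics/{n}2.png",f["frame"][:,:,::-1])
s=cv2.imread("pics/side2.png");t=cv2.imread("pics/top2.png")
cv2.imwrite("pics/c2.png",np.hstack([cv2.resize(i,None,fx=5,fy=5,interpolation=cv2.INTER_CUBIC) for i in (s[235:315,275:355],t[205:285,170:250])]))
E
```

```text
t 19.53 az,lean,side [ 15.77 -45.28   1.63] q [ 33.41  40.47  98.86 -46.15  67.94  47.01] F [ 0.35  0.81 -0.  ] w 59.5
tcp mm [459.38 152.36  77.  ] target [466.05 150.67  77.22]
turn [ 0.57 -1.03 -0.12] shift [ 6.66 -1.69  0.22]
19.5333 [0.4594 0.1524 0.077 ] [ -1.6094  44.693  -76.5183] [ 33.4098  40.4713  98.8613 -46.1458  67.9407  47.0116] 0.059529839215715655
```

View pics/c2.png

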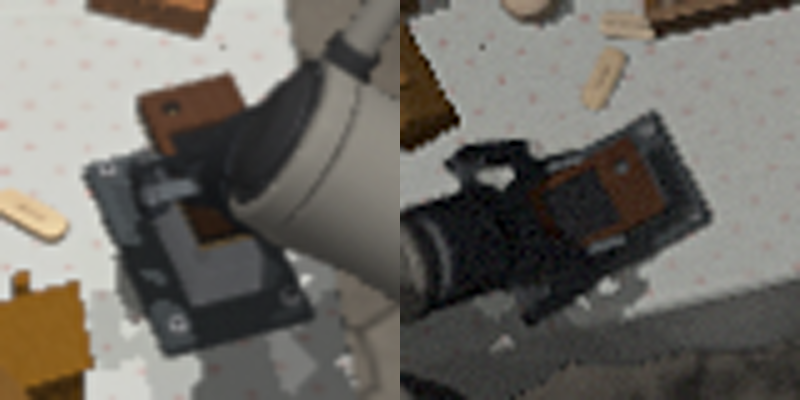

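View pics/fl3.png

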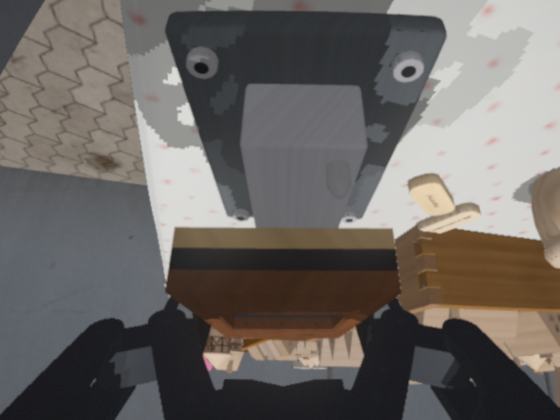

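Run:
```python
from h import *
import pickle
np.set_printoptions(precision=4,suppress=True)
s,f=pickle.load(open("fl3.pkl","rb"))
a=np.radians(14.5);u=np.array([np.cos(a),np.sin(a)]);v=np.array([-u[1],u[0]])
sc=onz(f,[(202,65),(408,69),(240.5,215),(349.5,218)],.012,s);print(sc,sc.mean(0)); c=sc.mean(0)[:2];print("holder x',y'",c@u,c@v)
d=sc[1]-sc[0];print(np.degrees(np.arctan2(d[1],d[0])))
for z in (.074,.076,.078):
    e=onz(f,[(175,229),(393,229)],z,s);d=e[1]-e[0];m=e.mean(0)[:2];print(z,np.linalg.norm(d),np.degrees(np.arctan2(d[1],d[0])),"plate end x',y'",m@u,m@v-.055)
print("tcp x'y'",s["tool_pos"][:2]@u,s["tool_pos"][:2]@v)
cv2.imwrite("pics/fl3c.png",cv2.resize(f["frame"][215:345,160:410][:,:,::-1],None,fx=3.1,fy=3.1,interpolation=cv2.INTER_CUBIC))
```

```text
[[0.414  0.2068 0.012 ]
 [0.4854 0.2253 0.012 ]
 [0.4461 0.0841 0.012 ]
 [0.5182 0.1011 0.012 ]] [0.4659 0.1543 0.012 ]
holder x',y' 0.4897239618790777 0.03274649279037179
14.527134760837962
0.074 0.06069155128764627 17.31802876323621 plate end x',y' 0.4825665785469944 0.0396323081404804
0.076 0.057420451280994926 17.318028763236214 plate end x',y' 0.4826106857433725 0.04441766394259503
0.078 0.05414935127434353 17.318028763236235 plate end x',y' 0.48265479293975067 0.049203019744709635
tcp x'y' 0.4828988767234931 0.032484618423600786
```

View pics/fl3c.png

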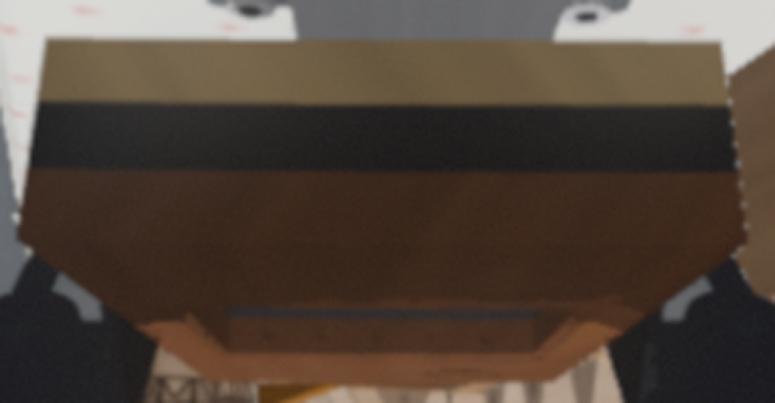

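Request:
drive_tool(motion="0.3 -0.5 0 3 -1 0 55;0.3 -0.5 0 3 -1 0 55;0 0 0 1 0 0 55;0 0 0 0 0 0 55;0 0 0 0 0 0 55;0 0 0 0 0 0 55;0 0 0 0 0 0 55;0 0 0 0 0 0 55;0 0 0 0 0 0 55;0 0 0 0 0 0 55")

```text
t: 20.52
tool_pos: [0.4678, 0.1507, 0.0785]
tool_rot: [0.4, 45.1, -75.1]
ft_force: [-0.6, -0.5, -1.0]
grip_width: 0.059
```

```bash
python3 g.py 14.5 -45 .4641 .1579 .085 10.8
```

```text
t 20.52 az,lean,side [ 14.36 -44.88  -0.4 ] q [ 32.8   40.15  98.85 -46.9   66.88  47.64] F [-0.6  -0.47 -0.98] w 59.0
tcp mm [467.78 150.72  78.52] target [466.01 150.51  77.36]
turn [-0.19  0.24 -0.14] shift [-1.77 -0.21 -1.15]
```

Request:
drive_tool(motion="-0.2 0.2 -0.1 -1.7 -0.2 0 55;0 0 0 0 0 -3 55;0 0 0 0 0 -3 55;0 0 0 0 0 -3 55;0 0 0 0 0 -3 55;0 0 0 0 0 -3 55;0 0 0 0 0 -2 55;0 0 0 0 0 0 55;0 0 0 0 0 0 55;0 0 0 0 0 0 55")

```text
t: 21.35
tool_pos: [0.4656, 0.1504, 0.0589]
tool_rot: [-0.1, 44.9, -75.5]
ft_force: [0.3, 0.1, -0.4]
grip_width: 0.0593
```

```bash
python3 g.py 14.5 -45 .4641 .1579 .051 10.8; python3 w.py fl4
```

```text
t 21.35 az,lean,side [ 14.61 -45.05   0.1 ] q [ 32.92  42.15  99.23 -47.47  65.66  49.37] F [ 0.32  0.08 -0.36] w 59.3
tcp mm [465.55 150.42  58.88] target [466.01 150.51  43.36]
turn [ 0.07 -0.05 -0.04] shift [  0.46   0.08 -15.52]
21.35 [0.4656 0.1504 0.0589] [ -0.0983  44.945  -75.5261] [ 32.916   42.151   99.2308 -47.4729  65.6567  49.3714] 0.059263421184718494
```

View pics/fl4.png

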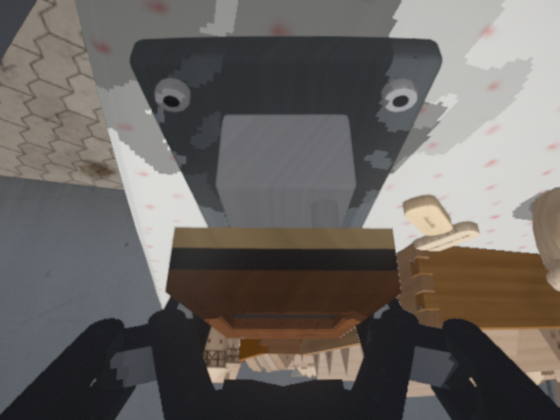

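Aligned with the pins to within about 0.5 mm, and no contact yet. Lowering onto them in small steps.

Request:
drive_tool(motion="0 0 0 0.4 0 -2 55;0 0 0 0 0 -2 55;0 0 0 0 0 -2 55;0 0 0 0 0 -1 55;0 0 0 0 0 -1 55;0 0 0 0 0 -1 55;0 0 0 0 0 0 55;0 0 0 0 0 0 55;0 0 0 0 0 0 55;0 0 0 0 0 0 55")

```text
t: 22.23
tool_pos: [0.4664, 0.1503, 0.0495]
tool_rot: [-0.0, 44.9, -75.5]
ft_force: [0.2, -1.0, -1.1]
grip_width: 0.0594
```

```bash
python3 g.py 14.5 -45 .4641 .1579 .051 10.8; python3 -c "
from cell import ctrl;print(ctrl.sense()['torque'])"
```

```text
t 22.23 az,lean,side [ 14.54 -45.08   0.01] q [ 32.87  43.13  99.29 -47.9   64.93  50.27] F [ 0.19 -0.95 -1.12] w 59.4
tcp mm [466.4  150.28  49.54] target [466.01 150.51  43.36]
turn [ 0.08  0.01 -0.03] shift [-0.38  0.22 -6.18]
[0.40843534 0.06930127 0.00641491]
```

Request:
drive_tool(motion="0 0 0 -0.3 0.2 -1 55;0 0 0 0 0 -1 55;0 0 0 0 0 -1 55;0 0 0 0 0 -1 55;0 0 0 0 0 -1 55;0 0 0 0 0 -0.5 55;0 0 0 0 0 -0.5 55;0 0 0 0 0 0 55;0 0 0 0 0 0 55;0 0 0 0 0 0 55")

```text
t: 23.07
tool_pos: [0.4664, 0.1502, 0.0437]
tool_rot: [0.0, 44.9, -75.4]
ft_force: [0.7, -0.7, -0.2]
grip_width: 0.0594
```

```bash
python3 g.py 14.5 -45 .4641 .1579 .051 10.8; python3 -c "
from cell import ctrl;print(ctrl.sense()['torque'])"
```

```text
t 23.07 az,lean,side [ 14.51 -45.15  -0.04] q [ 32.9   43.75  99.37 -48.2   64.51  50.91] F [ 0.65 -0.68 -0.22] w 59.4
tcp mm [466.36 150.22  43.7 ] target [466.01 150.51  43.36]
turn [ 0.14  0.06 -0.04] shift [-0.35  0.28 -0.34]
[ 0.23250334  0.08159188 -0.01300155]
```

Request:
drive_tool(motion="0 0 0 0 0 -1 55;0 0 0 0 0 -1 55;0 0 0 0 0 -1 55;0 0 0 0 0 0 85;0 0 0 0 0 0 85;0 0 0 0 0 0 85;0 0 0 0 0 0 85;0 0 0 0 0 0 85;0 0 0 0 0 0 85;0 0 0 0 0 0 85")

```text
t: 23.9
tool_pos: [0.4664, 0.1508, 0.0434]
tool_rot: [0.2, 44.7, -75.3]
ft_force: [-0.6, -0.3, -0.1]
grip_width: 0.0851
```

```bash
python3 g.py 14.5 -45 .4641 .1579 .051 -100; python3 w.py fl5
python3 - <<'E'
from h import *
s,f=grab("side");s=f["frame"][:,:,::-1]; s2,t=grab("top");t=t["frame"][:,:,::-1]
cv2.imwrite("pics/c3.png",np.hstack([cv2.resize(i,None,fx=5,fy=5,interpolation=cv2.INTER_CUBIC) for i in (s[235:315,275:355],t[205:285,170:250])]))
E
```

```text
t 23.9 az,lean,side [ 14.39 -45.28  -0.21] q [ 33.01  43.84  99.34 -48.32  64.57  51.16] F [-0.65 -0.29 -0.1 ] w 85.1
tcp mm [466.4  150.81  43.37] target [446.4  226.36 121.71]
turn [ 0.23  0.21 -0.04] shift [-20.    75.55  78.34]
23.9 [0.4664 0.1508 0.0434] [  0.2036  44.7233 -75.32  ] [ 33.0103  43.8414  99.3443 -48.3173  64.5668  51.1638] 0.08509420088244384
```

View pics/fl5.png

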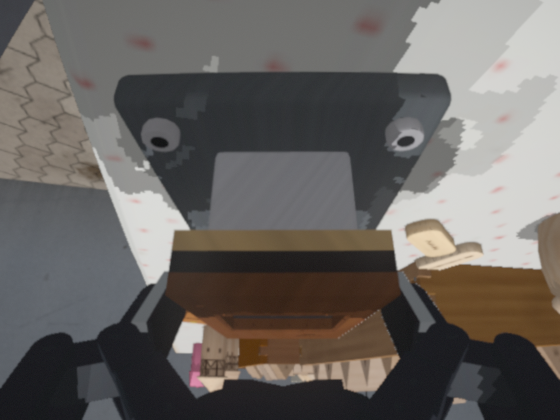

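View pics/c3.png

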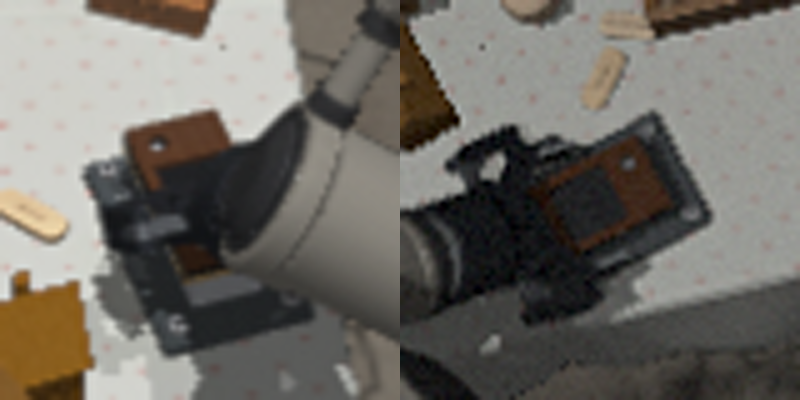

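Request:
drive_tool(motion="0 0 0 -3 11 11 85;0 0 0 -4 15 16 85;0 0 0 -4 15 16 85;0 0 0 -4 15 18 85;0 0 0 -3 12 22 85;4 1 0 0 5 30 85;6.5 1.7 0 0 -5 30 85;6.5 1.7 0 2 -12 20 85;6.5 1.7 0 2 -14 15 85;6.5 1.7 0 3 -14 10 85")

```text
t: 24.88
tool_pos: [0.4504, 0.186, 0.2342]
tool_rot: [-0.3, 76.6, -74.4]
ft_force: [0.1, 0.3, -0.4]
grip_width: 0.0848
```

```bash
python3 g.py 14.5 0 .4641 .1579 .28 0; python3 w.py pl1
```

```text
t 24.88 az,lean,side [ 15.86 -13.41   0.07] q [ 21.66  17.86  92.6  -14.08  71.52  10.52] F [ 0.15  0.34 -0.4 ] w 84.8
tcp mm [450.37 185.96 234.2 ] target [464.1 157.9 280. ]
turn [12.96  3.45 -1.35] shift [ 13.73 -28.06  45.8 ]
24.8833 [0.4504 0.186  0.2342] [ -0.2896  76.5857 -74.4346] [ 21.6579  17.8605  92.5992 -14.0766  71.5218  10.5164] 0.08481264098989585
```

View pics/pl1.png

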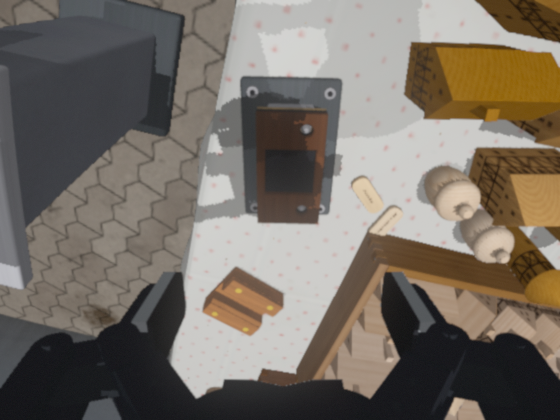

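Run:
```python
from h import *
import pickle
s,f=pickle.load(open("pl1.pkl","rb"))
cv2.imwrite("pics/pl1c.png",cv2.resize(f["frame"][70:235,230:350][:,:,::-1],None,fx=3.6,fy=3.6,interpolation=cv2.INTER_CUBIC))
```

```text
(no output)
```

View pics/pl1c.png

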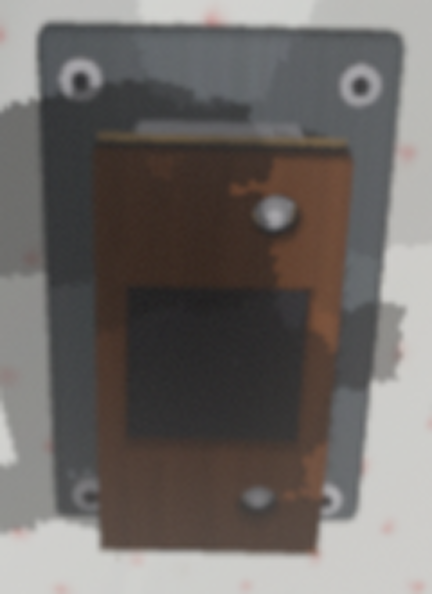

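Run:
```python
from h import *
import pickle
np.set_printoptions(precision=4,suppress=True)
s,f=pickle.load(open("pl1.pkl","rb"))
cv=lambda p:np.array(p,float)/3.6+[230,70]
a=np.radians(14.5);u=np.array([np.cos(a),np.sin(a)]);v=np.array([-u[1],u[0]])
def rep(n,p,z):
    X=onz(f,cv(p),z,s)[:,:2];print(n,"centre",X.mean(0),"x'y'",X.mean(0)@u,X.mean(0)@v,"sides",[round(float(np.linalg.norm(X[i]-X[(i+1)%len(X)]))*1000,1) for i in range(len(X))],"end z..",(X@v).round(4))
rep("plate",[(98,152),(350,155),(318,552),(100,549)],.06)
rep("pocket",[(127,288),(312,289),(297,441),(127,436)],.06)
rep("screws",[(80,81),(360,86),(327,500),(89,494)],.012)
rep("pins",[(276,211),(258,496)],.055)
# predicted pixels
c=np.array([.4641,.1579])
P=lambda x,y,z:np.r_[c+x*u+y*v,z]
for z in (.06,.065,.07): print(z,(proj(f,[P(-.03,.055,z),P(.03,.055,z),P(.03,-.055,z),P(-.03,-.055,z)],s)-[230,70])*3.6)
```

```text
plate centre [0.4642 0.1599] x'y' 0.4894476556181271 0.03853030714075245 sides [57.5, 109.8, 59.4, 109.5] end z.. [ 0.093   0.0937 -0.0161 -0.0165]
pocket centre [0.4639 0.1607] x'y' 0.4893426086939036 0.039429342324776226 sides [44.6, 42.1, 43.9, 40.9] end z.. [0.0598 0.0606 0.0185 0.0189]
screws centre [0.4655 0.1559] x'y' 0.4897276331272278 0.03435503567348415 sides [72.9, 127.2, 73.9, 126.3] end z.. [ 0.0975  0.098  -0.0293 -0.0288]
pins centre [0.4768 0.1629] x'y' 0.5023395464655032 0.03829431574587159 sides [79.8, 79.8] end z.. [ 0.0782 -0.0016]
0.06 [[ 89.8175 157.5328]
 [351.7606 163.6945]
 [316.4555 558.7438]
 [ 97.1209 554.5509]]
0.065 [[ 88.2432 164.0586]
 [354.2137 170.3014]
 [318.0041 569.2992]
 [ 95.9363 565.0794]]
0.07 [[ 86.6201 170.7907]
 [356.7422 177.1163]
 [319.59   580.1193]
 [ 94.723  575.873 ]]
```

Run:
```python
import cv2,numpy as np
a=cv2.imread("pics/house1.png")[40:140,80:200];b=cv2.imread("pics/stand1.png")[215:315,365:485]
cv2.imwrite("pics/tr.png",np.hstack([cv2.resize(i,None,fx=3.3,fy=5,interpolation=cv2.INTER_CUBIC) if 0 else cv2.resize(i,None,fx=3.3,fy=3.3,interpolation=cv2.INTER_CUBIC) for i in (a,b)]))
```

```text
(no output)
```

View pics/tr.png

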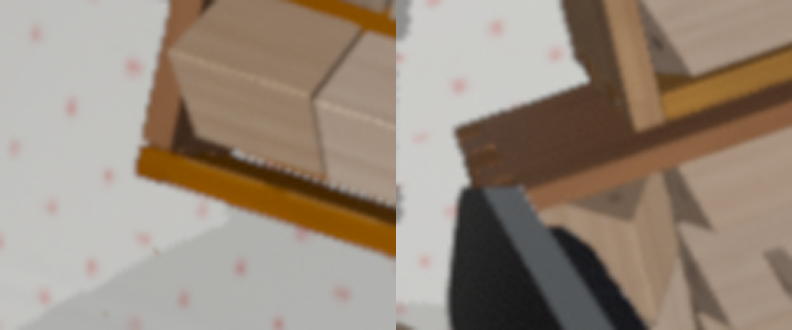

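Run:
```python
from h import *
import pickle
np.set_printoptions(precision=4,suppress=True)
s,f=pickle.load(open("stand1.pkl","rb"));s2,f2=pickle.load(open("house1.pkl","rb"))
print("base",onz(f,[(382.9,254.4)],0,s))
for z in (.03,.04,.05,.06): print(z,onz(f,[(388.3,272)],z,s),onz(f2,[(80+138/3.3,40+172/3.3),(80+140/3.3,40+147/3.3)],z,s2).ravel())
for z in (.03,.04,.05): print(z,onz(f2,np.array([(350,0),(792,150)])/4.4+[160,130],z,s2).ravel())
```

```text
base [[ 0.5312 -0.2273  0.    ]]
0.03 [[ 0.528  -0.2371  0.03  ]] [ 0.5269 -0.2125  0.03    0.5353 -0.2114  0.03  ]
0.04 [[ 0.5269 -0.2307  0.04  ]] [ 0.5283 -0.2168  0.04    0.5365 -0.2158  0.04  ]
0.05 [[ 0.5258 -0.2243  0.05  ]] [ 0.5297 -0.2212  0.05    0.5377 -0.2202  0.05  ]
0.06 [[ 0.5247 -0.2178  0.06  ]] [ 0.5311 -0.2256  0.06    0.5389 -0.2246  0.06  ]
0.03 [ 0.5274 -0.3538  0.03    0.5273 -0.4778  0.03  ]
0.04 [ 0.5288 -0.3547  0.04    0.5287 -0.4757  0.04  ]
0.05 [ 0.5302 -0.3556  0.05    0.5301 -0.4735  0.05  ]
```

Request:
drive_tool(motion="4.3 1.1 3 3 -25 8 75;4.3 1.1 3 3 -38 8 75;4.3 1.1 3 3 -40 8 75;0 0 3 3 -40 8 75;0 0 3 3 -40 8 75;0 0 3 3 -40 3 75;0 0 3 3 -40 3 75;0 0 3 3 -40 0 75;0 0 3 3 -40 0 75;0 0 3 3 -40 0 75")

```text
t: 25.77
tool_pos: [0.478, -0.1963, 0.2845]
tool_rot: [51.7, 88.2, 7.4]
ft_force: [1.5, 0.0, -0.5]
grip_width: 0.075
```

```bash
python3 g.py 63.5 0 .495 -.4238 .28 0
```

```text
t 25.77 az,lean,side [45.66 -1.1  -1.39] q [-31.5   16.11  85.57   1.14  76.94 -77.41] F [ 1.51  0.   -0.46] w 75.0
tcp mm [ 477.95 -196.35  284.47] target [ 495.  -423.8  280. ]
turn [-0.5   1.71 17.83] shift [  17.05 -227.45   -4.47]
```

Request:
drive_tool(motion="0 0.3 2.9 3 -36 0 75;0 0.3 2.9 3 -36 0 75;0 0.3 2.9 3 -36 0 75;0 0.3 2.9 3 -36 0 75;0 0.3 2.9 2 -34 0 75;0 0 2.4 2 -28 0 75;0 0 0 0 -10 0 75;0 0 0 0 0 0 75;0 0 0 0 0 0 75;0 0 0 0 0 0 75")

```text
t: 26.6
tool_pos: [0.4879, -0.4305, 0.2769]
tool_rot: [167.4, 89.0, 140.2]
ft_force: [-0.4, 0.2, -0.4]
grip_width: 0.0749
```

```bash
python3 g.py 63.5 0 .495 -.4238 .28 0; python3 w.py ho2
python3 - <<'E'
from h import *
for n in ("side","top"):
    s,f=grab(n);cv2.imwrite(f"pics/{n}4.png",f["frame"][:,:,::-1])
s=cv2.imread("pics/side4.png");t=cv2.imread("pics/top4.png")
cv2.imwrite("pics/c4.png",np.hstack([cv2.resize(i,None,fx=5,fy=5,interpolation=cv2.INTER_CUBIC) for i in (s[235:315,275:355],t[205:285,170:250])]))
E
```

```text
t 26.6 az,lean,side [62.79  0.98 -0.22] q [ -48.1    32.94   60.38   -0.15   87.68 -110.89] F [-0.35  0.16 -0.44] w 74.9
tcp mm [ 487.88 -430.52  276.91] target [ 495.  -423.8  280. ]
turn [-0.64 -0.78  0.71] shift [7.12 6.72 3.09]
26.6 [ 0.4879 -0.4305  0.2769] [167.3834  88.9925 140.1746] [ -48.1011   32.9392   60.3751   -0.1451   87.6827 -110.8851] 0.07485959620120916
```

View pics/ho2.png

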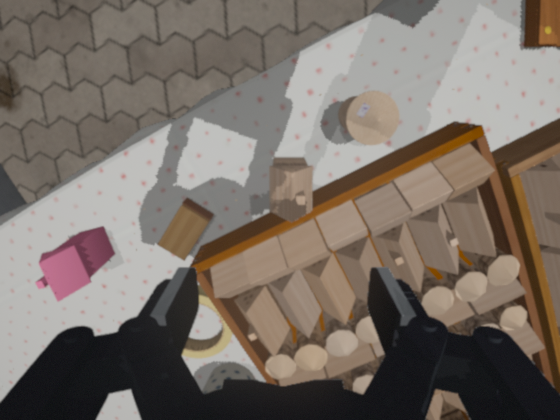

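View pics/c4.png

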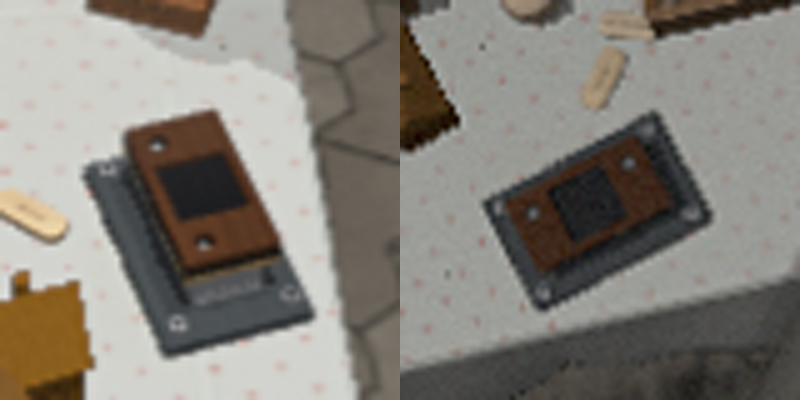

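Run:
```python
from h import *
import pickle
s,f=pickle.load(open("ho2.pkl","rb"))
cv2.imwrite("pics/ho2c.png",cv2.resize(f["frame"][145:235,250:330][:,:,::-1],None,fx=6.6,fy=6.6,interpolation=cv2.INTER_CUBIC))
```

```text
(no output)
```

View pics/ho2c.png

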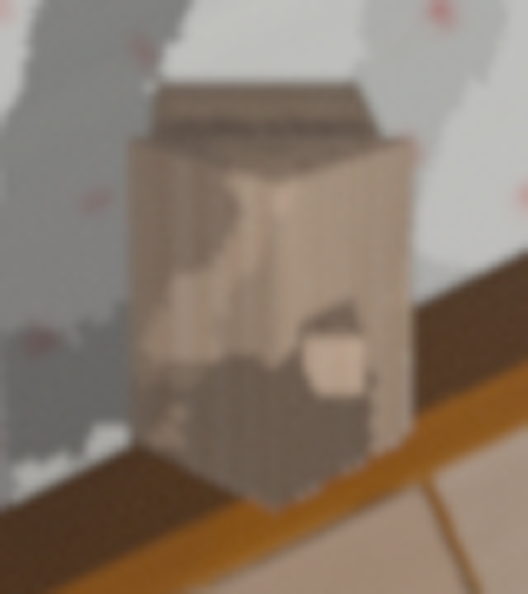

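Run:
```python
from h import *
import pickle
np.set_printoptions(precision=4,suppress=True)
s,f=pickle.load(open("ho2.pkl","rb"))
cv=lambda p:np.array(p,float)/6.6+[250,145]
E=onz(f,cv([(130,138),(412,140),(412,430),(134,445)]),.071,s);print(E,E.mean(0),[np.linalg.norm(E[i]-E[(i+1)%4]) for i in range(4)])
for i,j in((0,1),(3,2),(3,0),(2,1)): d=E[j]-E[i];print(np.degrees(np.arctan2(d[1],d[0])))
F=onz(f,cv([(155,84),(356,84)]),0.,s);d=F[1]-F[0];print("foot",F,np.linalg.norm(d),np.degrees(np.arctan2(d[1],d[0])))
n=np.array([d[1],-d[0],0])/np.linalg.norm(d);print("centre from foot edge",F.mean(0)+n*.0205,F.mean(0)-n*.0205)
for z in (.095,.1,.105): print("ridge",z,onz(f,cv([(275,180),(275,508)]),z,s).mean(0))
```

```text
[[ 0.4692 -0.4336  0.071 ]
 [ 0.4887 -0.3965  0.071 ]
 [ 0.5295 -0.4163  0.071 ]
 [ 0.5119 -0.4555  0.071 ]] [ 0.4999 -0.4255  0.071 ] [np.float64(0.04192715655629264), np.float64(0.045337476202595844), np.float64(0.04300121505082529), np.float64(0.04801063355942623)]
62.292851726149316
65.8849916887516
152.84437913937876
154.1277903641119
foot [[ 0.4734 -0.4333  0.    ]
 [ 0.4899 -0.4014  0.    ]] 0.035915249142461955 62.706826275755745
centre from foot edge [ 0.4999 -0.4267  0.    ] [ 0.4635 -0.4079  0.    ]
ridge 0.095 [ 0.5016 -0.4266  0.095 ]
ridge 0.1 [ 0.5003 -0.4261  0.1   ]
ridge 0.105 [ 0.4989 -0.4256  0.105 ]
```

Request:
drive_tool(motion="-0.3 -0.4 0.4 4 3 -20 58;-0.3 -0.4 0.3 4 3 -22 58;0 0 0 0 0 -22 58;0 0 0 0 0 -22 58;0 0 0 0 0 -22 58;0 0 0 0 0 -15 58;0 0 0 0 0 -8 58;0 0 0 0 0 0 58;0 0 0 0 0 0 58;0 0 0 0 0 0 58")

```text
t: 27.58
tool_pos: [0.5005, -0.4151, 0.1507]
tool_rot: [-14.9, 89.2, -40.7]
ft_force: [-0.0, 0.2, 0.4]
grip_width: 0.0582
```

```bash
python3 g.py 63.5 0 .4963 -.4242 .058 0; python3 w.py ho3
```

```text
t 27.58 az,lean,side [64.18 -0.81  0.21] q [ -46.46   36.6    73.83    0.09   68.74 -110.67] F [-0.05  0.17  0.37] w 58.2
tcp mm [ 500.52 -415.1   150.72] target [ 496.3 -424.2   58. ]
turn [ 0.55  0.63 -0.68] shift [ -4.22  -9.1  -92.72]
27.5833 [ 0.5005 -0.4151  0.1507] [-14.8614  89.1659 -40.6832] [ -46.457    36.6023   73.8295    0.09     68.7383 -110.6672] 0.058240633320994856
```

View pics/ho3.png

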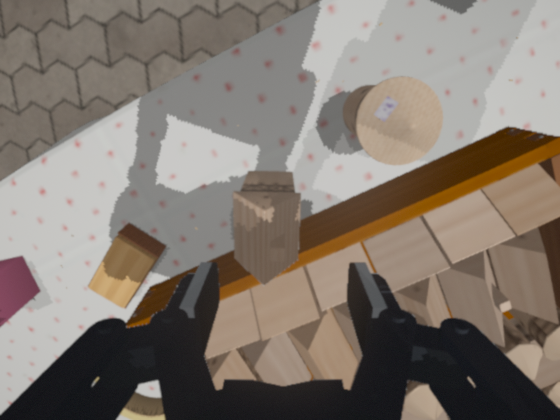

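Request:
drive_tool(motion="0.3 0.3 -0.4 -2 -4.5 0 58;0.3 0.3 -0.3 -2 -4.5 0 58;0 0 0 0 0 -5 58;0 0 0 0 0 -8 58;0 0 0 0 0 -8 58;0 0 0 0 0 0 58;0 0 0 0 0 0 58;0 0 0 0 0 0 58;0 0 0 0 0 0 58;0 0 0 0 0 0 58")

```text
t: 28.47
tool_pos: [0.4968, -0.4268, 0.1308]
tool_rot: [-8.1, 89.8, -34.7]
ft_force: [-0.6, -0.0, 0.4]
grip_width: 0.0579
```

```bash
python3 g.py 63.5 0 .4963 -.4242 .058 0; python3 w.py ho4
```

```text
t 28.47 az,lean,side [63.34 -0.23  0.03] q [ -47.39   38.48   73.62    0.06   67.67 -110.75] F [-0.64 -0.02  0.43] w 57.9
tcp mm [ 496.79 -426.77  130.78] target [ 496.3 -424.2   58. ]
turn [0.13 0.19 0.16] shift [ -0.49   2.57 -72.78]
28.4667 [ 0.4968 -0.4268  0.1308] [ -8.0606  89.7638 -34.7193] [ -47.3873   38.4806   73.6166    0.056    67.6724 -110.7499] 0.05792884608969404
```

View pics/ho4.png

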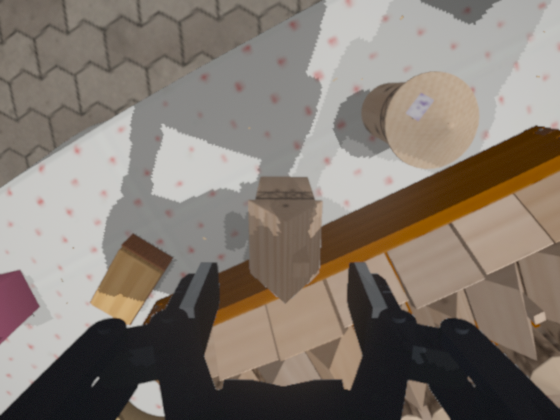

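Request:
drive_tool(motion="0.1 0.2 0.2 -0.5 2 0 58;0 0 0 0 0 -5 58;0 0 0 0 0 -6 58;0 0 0 0 0 -6 58;0 0 0 0 0 -6 58;0 0 0 0 0 -6 58;0 0 0 0 0 -6 58;0 0 0 0 0 -4 58;0 0 0 0 0 0 58;0 0 0 0 0 0 58")

```text
t: 29.35
tool_pos: [0.4961, -0.424, 0.0869]
tool_rot: [-168.5, 89.9, 165.0]
ft_force: [-0.7, -0.1, 0.9]
grip_width: 0.0579
```

```bash
python3 g.py 63.5 0 .4963 -.4242 .058 0; python3 w.py ho5
```

```text
t 29.35 az,lean,side [63.59  0.06  0.01] q [ -47.23   41.03   76.25   -0.04   62.77 -110.8 ] F [-0.7  -0.05  0.93] w 57.9
tcp mm [ 496.06 -423.97   86.92] target [ 496.3 -424.2   58. ]
turn [-0.02 -0.06 -0.09] shift [  0.24  -0.23 -28.92]
29.35 [ 0.4961 -0.424   0.0869] [-168.5421   89.9342  165.0461] [ -47.227    41.0336   76.2475   -0.0395   62.7745 -110.7971] 0.05793876212070913
```

View pics/ho5.png

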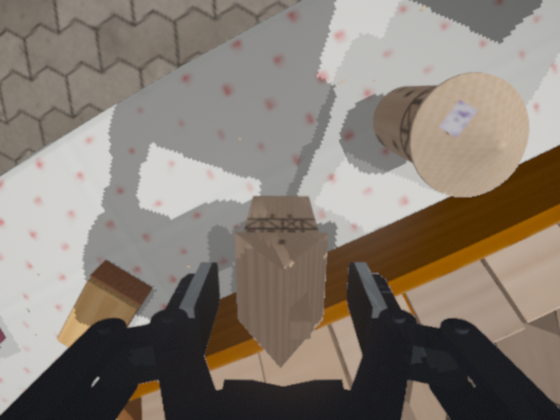

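Request:
drive_tool(motion="0 0 0 0 0 -5 58;0 0 0 0 0 -6 58;0 0 0 0 0 -6 58;0 0 0 0 0 -6 58;0 0 0 0 0 -4 58;0 0 0 0 0 0 58;0 0 0 0 0 0 58;0 0 0 0 0 0 35;0 0 0 0 0 0 35;0 0 0 0 0 0 35", newtons=30)

```text
t: 30.23
tool_pos: [0.4964, -0.4244, 0.0579]
tool_rot: [-62.2, 89.9, -88.6]
ft_force: [-0.5, -1.1, -1.0]
grip_width: 0.0422
```

Request:
drive_tool(motion="0 0 0 0 0 0 35;0 0 0 0 0 0 35;0 0 0 0 0 0 35;0 0 0 0 0 0 35;0 0 0 0 0 0 35;0 0 0 0 0 0 35;0 0 0 0 0 0 35;0 0 0 0 0 0 35;0 0 0 0 0 0 35;0 0 0 0 0 0 35")

```text
t: 31.07
tool_pos: [0.4964, -0.4245, 0.0584]
tool_rot: [-47.8, 89.9, -74.2]
ft_force: [-0.4, 0.1, -0.2]
grip_width: 0.0421
```

```bash
python3 g.py 63.5 0 .4963 -.4242 .058 0; python3 w.py ho6
```

```text
t 31.07 az,lean,side [63.59 -0.06  0.06] q [ -47.23   42.93   77.56   -0.05   59.44 -110.8 ] F [-0.44  0.11 -0.16] w 42.1
tcp mm [ 496.44 -424.48   58.37] target [ 496.3 -424.2   58. ]
turn [ 0.08  0.02 -0.09] shift [-0.14  0.28 -0.37]
31.0667 [ 0.4964 -0.4245  0.0584] [-47.8218  89.9142 -74.2346] [ -47.2312   42.9313   77.5556   -0.0453   59.4366 -110.7954] 0.04214237594024888
```

View pics/ho6.png

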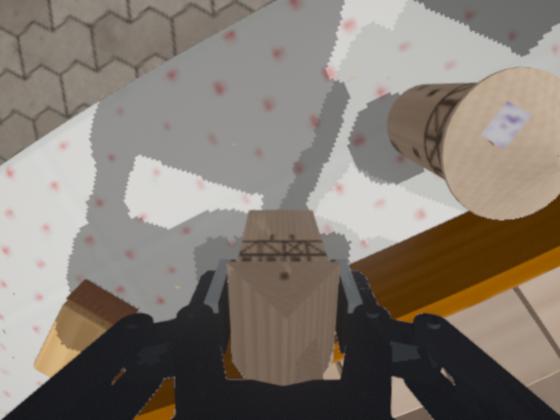

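Request:
drive_tool(motion="0 0 0 0 0 4 35;0 0 0 0 0 8 35;0 0 0 0 0 14 35;0 0 0 0 0 22 35;0 0 0 0 0 30 35;0 0 0 0 0 30 35;0 0 0 0 0 30 35;0 0 0 0 0 30 35;0 0 0 0 0 20 35;0 0 1.5 -3 15 8 35")

```text
t: 31.95
tool_pos: [0.4906, -0.4082, 0.2654]
tool_rot: [-170.7, 89.9, 164.2]
ft_force: [-0.5, 0.8, -0.5]
grip_width: 0.0422
```

```bash
python3 g.py 104.5 0 .4604 .1569 .25 0;python3 w.py ho7
```

```text
t 31.95 az,lean,side [64.99  0.15  0.02] q [ -46.6    31.19   65.13   -0.08   83.81 -111.58] F [-0.5   0.81 -0.51] w 42.2
tcp mm [ 490.57 -408.19  265.44] target [460.4 156.9 250. ]
turn [ 0.01 -0.15 39.51] shift [-30.17 565.09 -15.44]
31.95 [ 0.4906 -0.4082  0.2654] [-170.7418   89.8527  164.2457] [ -46.6024   31.1882   65.1318   -0.076    83.8065 -111.5817] 0.042243814903384455
```

View pics/ho7.png

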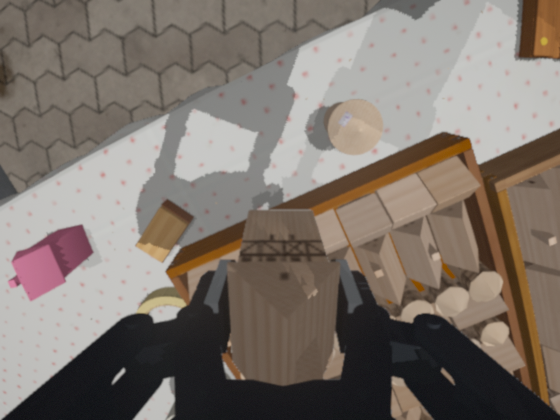

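Run:
```python
from h import *
import pickle
np.set_printoptions(precision=4,suppress=True)
for n,p in (("ho6",[(249.5,210),(314,210.5)]),("ho7",[(249.5,210),(313.5,210.5)])):
    s,f=pickle.load(open(n+".pkl","rb"))
    X=onz(f,p,s["tool_pos"][2]-.0584,s)
    Rt=Ro.from_euler('xyz',s["tool_rot"],degrees=True).as_matrix();L=(X-s["tool_pos"])@Rt
    print(n,L*1000, "foot w",np.linalg.norm(X[1]-X[0]), "centre tool z est",L[:,2].mean()*1000+20.5,"y",L[:,1].mean()*1000)
```

```text
ho6 [[ 58.4039 -18.4078 -16.4738]
 [ 58.3633  18.5455 -16.1345]] foot w 0.03695492044914102 centre tool z est 4.195867761835771 y 0.06887230758473827
ho7 [[ 58.4495 -18.3982 -16.4368]
 [ 58.4335  18.2792 -16.0892]] foot w 0.0366790850557441 centre tool z est 4.237004043587074 y -0.05952601782426015
```

Request:
drive_tool(motion="0 0 2.6 -2 25 0 35;0 0 2.6 -2 36 0 35;0 0 2.6 -2 38 0 35;0 0 2.6 -2 38 0 35;0 0 2.6 -2 38 0 35;0 0 2.6 -2 38 0 35;0 0 2.6 -2 38 0 35;0 0 2.6 -2 38 0 35;0 0 2.6 -2 38 0 35;0 0 2.6 -2 38 0 35")

```text
t: 32.83
tool_pos: [0.4652, -0.0315, 0.27]
tool_rot: [-30.4, 89.7, -28.7]
ft_force: [1.1, 0.5, -0.1]
grip_width: 0.042
```

```bash
python3 g.py 104.5 0 .4601 .1569 .25 0
```

```text
t 32.83 az,lean,side [91.66 -0.3   0.17] q [ -13.24   11.94   93.46   -0.09   74.27 -104.87] F [ 1.09  0.45 -0.15] w 42.0
tcp mm [465.21 -31.5  270.04] target [460.1 156.9 250. ]
turn [ 0.13  0.32 12.84] shift [ -5.11 188.4  -20.04]
```

Request:
drive_tool(motion="0 0 2.2 -1 36 0 35;0 0 2.2 -1 34 -4 35;0 0 2.2 -1 32 -4 35;0 0 2.2 -1 28 -6 35;0 0.1 2 -1 22 -6 35;0 0.1 1.2 0 14 -6 35;0 0 0 0 6 -6 35;0 0 0 0 0 -6 35;0 0 0 0 0 0 35;0 0 0 0 0 0 35")

```text
t: 33.67
tool_pos: [0.4556, 0.1553, 0.2326]
tool_rot: [-13.1, 89.7, 1.6]
ft_force: [1.6, 1.0, -0.3]
grip_width: 0.0424
```

```bash
python3 g.py 104.5 0 .4601 .1569 .1124 0;python3 w.py pk1
```

```text
t 33.67 az,lean,side [104.72  -0.29   0.07] q [  9.71  15.36  95.04  -0.05  69.3  -94.99] F [ 1.58  1.   -0.32] w 42.4
tcp mm [455.58 155.27 232.61] target [460.1 156.9 112.4]
turn [-0.01  0.3  -0.22] shift [   4.52    1.63 -120.21]
33.6667 [0.4556 0.1553 0.2326] [-13.0709  89.6988   1.6496] [  9.7135  15.3609  95.0408  -0.0452  69.3001 -94.9911] 0.042402205713639264
```

View pics/pk1.png

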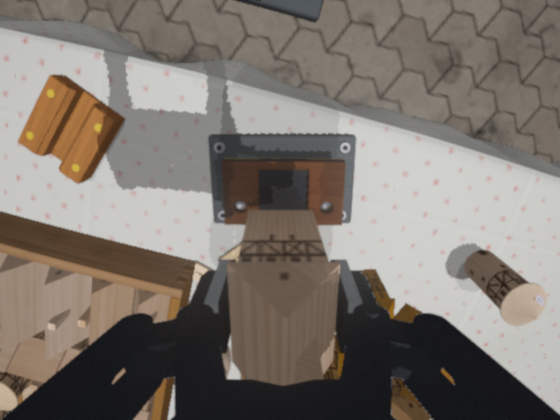

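Request:
drive_tool(motion="0 0.2 -0.1 2 0.5 -10 35;0 0.1 -0.1 2 0.5 -15 35;0 0 0 0 0.5 -16 35;0 0 0 0 0 -16 35;0 0 0 0 0 -14 35;0 0 0 0 0 -10 35;0 0 0 0 0 -5 35;0 0 0 0 0 0 35;0 0 0 0 0 0 35;0 0 0 0 0 0 35")

```text
t: 34.55
tool_pos: [0.4633, 0.1491, 0.1421]
tool_rot: [-19.6, 89.8, -5.9]
ft_force: [-0.5, 0.0, -0.3]
grip_width: 0.042
```

```bash
python3 g.py 104.5 0 .4601 .1569 .1124 0;python3 w.py pk2
```

```text
t 34.55 az,lean,side [103.63  -0.23   0.08] q [  8.85  21.86 101.61  -0.07  56.3  -94.74] F [-0.5   0.04 -0.28] w 42.0
tcp mm [463.33 149.11 142.06] target [460.1 156.9 112.4]
turn [0.02 0.24 0.87] shift [ -3.23   7.79 -29.66]
34.55 [0.4633 0.1491 0.1421] [-19.5712  89.758   -5.9441] [  8.848   21.8632 101.6059  -0.0743  56.297  -94.7381] 0.04196206139552559
```

View pics/pk2.png

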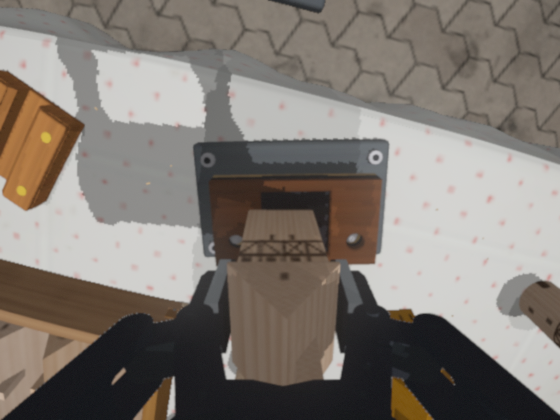

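Request:
drive_tool(motion="0 0.1 0.4 -1.5 4 0 35;0 0.1 0.4 -1.5 3.5 0 35;0 0 0 0 0 -3 35;0 0 0 0 0 -3 35;0 0 0 0 0 -3 35;0 0 0 0 0 -2 35;0 0 0 0 0 0 35;0 0 0 0 0 0 35;0 0 0 0 0 0 35;0 0 0 0 0 0 35")

```text
t: 35.43
tool_pos: [0.4612, 0.158, 0.1321]
tool_rot: [-9.6, 89.7, 5.0]
ft_force: [-0.5, -0.2, -0.4]
grip_width: 0.0422
```

```bash
python3 g.py 104.5 0 .4601 .1569 .1124 0;python3 w.py pk3
```

```text
t 35.43 az,lean,side [104.56  -0.29   0.05] q [  9.91  22.69 102.22  -0.03  54.8  -94.63] F [-0.52 -0.21 -0.39] w 42.2
tcp mm [461.17 158.01 132.08] target [460.1 156.9 112.4]
turn [-0.03  0.29 -0.06] shift [ -1.07  -1.11 -19.68]
35.4333 [0.4612 0.158  0.1321] [-9.6055 89.7064  4.9546] [  9.9127  22.6877 102.2192  -0.031   54.8006 -94.6296] 0.04216333640403282
```

View pics/pk3.png

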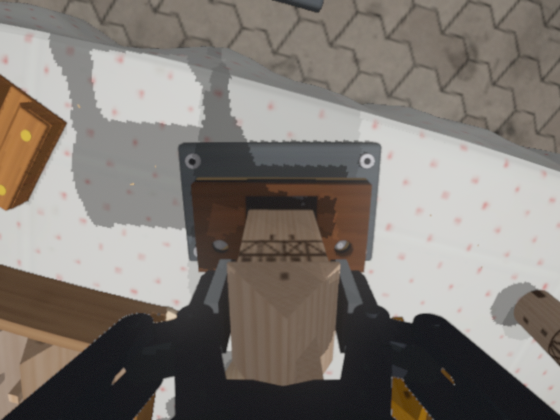

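Run:
```python
from h import *
import pickle
np.set_printoptions(precision=4,suppress=True)
s,f=pickle.load(open("pk3.pkl","rb"))
cv2.imwrite("pics/pk3c.png",cv2.resize(f["frame"][170:280,180:385][:,:,::-1],None,fx=3.8,fy=3.8,interpolation=cv2.INTER_CUBIC))
```

```text
(no output)
```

View pics/pk3c.png

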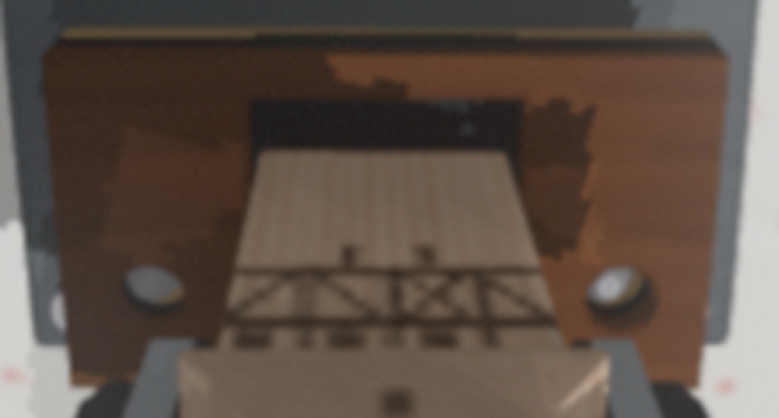

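Run:
```python
from h import *
import pickle
np.set_printoptions(precision=4,suppress=True)
s,f=pickle.load(open("pk3.pkl","rb"))
cv=lambda p:np.array(p,float)/3.8+[180,170]
a=np.radians(14.5);u=np.array([np.cos(a),np.sin(a)]);v=np.array([-u[1],u[0]])
P=onz(f,cv([(252,99),(522,100)]),.06,s)[:,:2];E=onz(f,cv([(45,52),(727,54)]),.06,s)[:,:2];F=onz(f,cv([(260,151),(506,151)]),s["tool_pos"][2]-.0584,s)[:,:2]
for n,X,h in(("pocket",P,.0225),("plate",E,.030),("foot",F,.0205)): print(n,"len",np.linalg.norm(X[1]-X[0]),"centre x'",(X@u).mean()+h,"y'",(X@v).mean(), "slope",np.degrees(np.arctan2((X[1]-X[0])@u,(X[1]-X[0])@v)))
```

```text
pocket len 0.04308228400497087 centre x' 0.4888686285169183 y' 0.0377492892460439 slope 0.23307214665314407
plate len 0.10814820988975955 centre x' 0.48862955861304047 y' 0.037601444849806875 slope 0.18581964956731076
foot len 0.037067897987341406 centre x' 0.49081484506700834 y' 0.037168655876388235 slope 0.010636687396648473
```

Request:
drive_tool(motion="0 0.3 0 -1.6 -0.4 0 35;0 0 0 0 0 -2.5 35;0 0 0 0 0 -2.5 35;0 0 0 0 0 -2.5 35;0 0 0 0 0 -1.5 35;0 0 0 0 0 0 35;0 0 0 0 0 0 35;0 0 0 0 0 0 35;0 0 0 0 0 0 35;0 0 0 0 0 0 35")

```text
t: 36.32
tool_pos: [0.4595, 0.1575, 0.1221]
tool_rot: [123.9, 90.0, 138.5]
ft_force: [-1.0, 0.1, -0.9]
grip_width: 0.0426
```

```bash
python3 g.py 104.5 0 .4596 .1576 .1124 0;python3 w.py pk4;python3 - <<'E'
from h import *
import pickle
s,f=pickle.load(open("pk4.pkl","rb"))
cv2.imwrite("pics/pk4c.png",cv2.resize(f["frame"][170:280,180:385][:,:,::-1],None,fx=3.8,fy=3.8,interpolation=cv2.INTER_CUBIC))
E
```

```text
t 36.32 az,lean,side [104.55   0.02  -0.03] q [  9.84  23.48 102.89   0.04  53.66 -94.73] F [-1.03  0.13 -0.89] w 42.6
tcp mm [459.5  157.46 122.15] target [459.6 157.6 112.4]
turn [-0.03 -0.03 -0.05] shift [ 0.1   0.14 -9.75]
36.3167 [0.4595 0.1575 0.1221] [123.9308  89.9585 138.4768] [  9.8448  23.4821 102.8858   0.0403  53.6581 -94.725 ] 0.0425749461709892
```

View pics/pk4c.png

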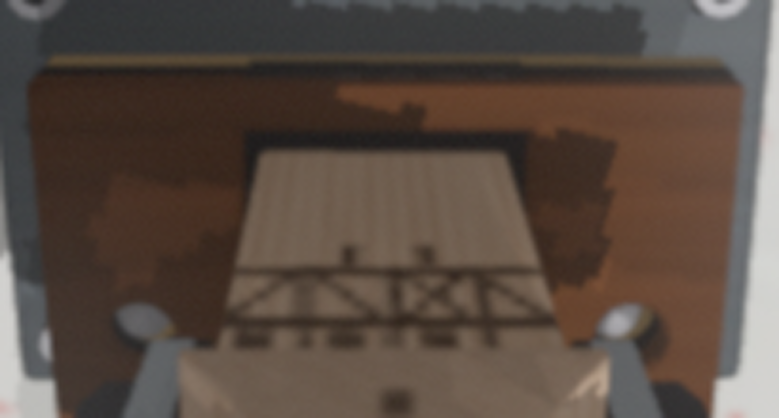

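Request:
drive_tool(motion="0 0 0 0 0.4 -1.5 35;0 0 0 0 0 -1.5 35;0 0 0 0 0 -1.5 35;0 0 0 0 0 -1.5 35;0 0 0 0 0 -1 35;0 0 0 0 0 -1 35;0 0 0 0 0 -0.5 35;0 0 0 0 0 0 35;0 0 0 0 0 0 35;0 0 0 0 0 0 35")

```text
t: 37.2
tool_pos: [0.4595, 0.1579, 0.1127]
tool_rot: [114.5, 90.0, 129.0]
ft_force: [-0.1, -1.2, -1.4]
grip_width: 0.0421
```

```bash
python3 g.py 104.5 0 .4596 .1576 .1124 0;python3 w.py pk5;python3 - <<'E'
from h import *
import pickle
s,f=pickle.load(open("pk5.pkl","rb"))
cv2.imwrite("pics/pk5c.png",cv2.resize(f["frame"][170:280,180:385][:,:,::-1],None,fx=3.8,fy=3.8,interpolation=cv2.INTER_CUBIC))
E
```

```text
t 37.2 az,lean,side [104.55   0.01  -0.03] q [  9.9   24.28 103.45   0.04  52.28 -94.67] F [-0.06 -1.25 -1.42] w 42.1
tcp mm [459.54 157.94 112.72] target [459.6 157.6 112.4]
turn [-0.03 -0.02 -0.05] shift [ 0.06 -0.34 -0.32]
37.2 [0.4595 0.1579 0.1127] [114.4792  89.9643 129.0262] [  9.9014  24.2847 103.448    0.0394  52.2846 -94.6697] 0.04214077096004275
```

View pics/pk5c.png

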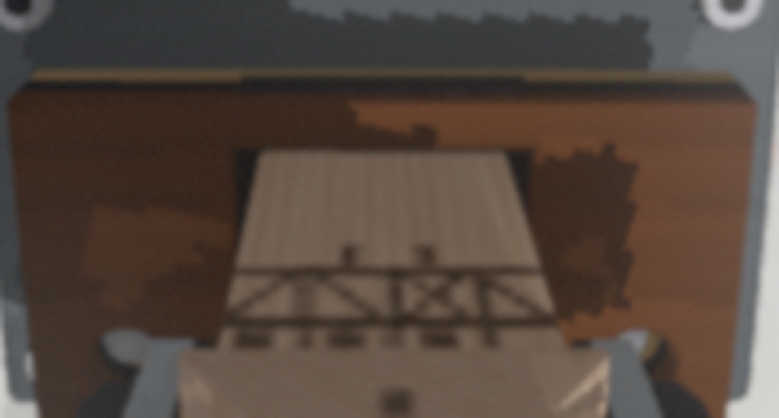

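Request:
drive_tool(motion="0 0 0 0 0 -1 35;0 0 0 0 0 -1 35;0 0 0 0 0 0 35;0 0 0 0 0 0 35;0 0 0 0 0 0 35;0 0 0 0 0 0 50;0 0 0 0 0 0 50;0 0 0 0 0 0 60;0 0 0 0 0 0 60;0 0 0 0 0 0 60")

```text
t: 38.08
tool_pos: [0.4602, 0.158, 0.1115]
tool_rot: [9.3, 89.9, 23.9]
ft_force: [-0.0, 0.2, 0.6]
grip_width: 0.0597
```

```bash
python3 g.py 104.5 0 .4596 .1576 .1124 0;python3 w.py pk6
```

```text
t 38.08 az,lean,side [104.55  -0.1   -0.02] q [  9.9   24.39 103.52   0.03  51.99 -94.67] F [-0.01  0.24  0.61] w 59.7
tcp mm [460.19 157.98 111.52] target [459.6 157.6 112.4]
turn [-0.04  0.09 -0.05] shift [-0.59 -0.38  0.88]
38.0833 [0.4602 0.158  0.1115] [ 9.3484 89.8982 23.9   ] [  9.8975  24.3896 103.5168   0.0313  51.9948 -94.6734] 0.05970133864457206
```

View pics/pk6.png

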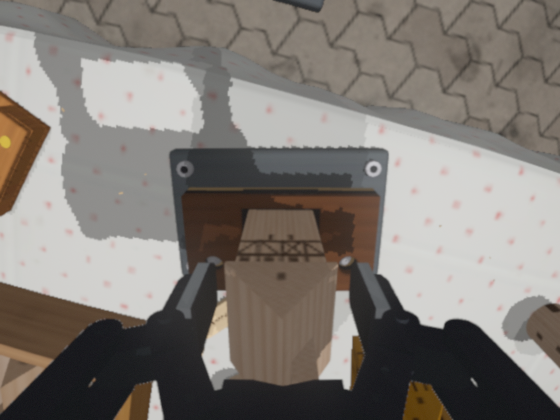

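Released, and the house stayed put. Lifting straight up, then away.

Request:
drive_tool(motion="0 0 0 0 0 4 60;0 0 0 0 0 6 60;0 0 0 0 0 10 60;0 0 0 0 0 15 60;0 0 0 0 0 20 60;0 0 0 0 0 25 60;0 0 0 0 0 25 60;0 0 0 0 0 25 60;0 0 0 0 0 20 60;0 0 0 0 0 10 60")

```text
t: 38.97
tool_pos: [0.4568, 0.1573, 0.2807]
tool_rot: [168.6, 89.8, -176.8]
ft_force: [0.6, 0.1, 0.3]
grip_width: 0.0599
```

Request:
drive_tool(motion="0 0 0 0 -15 0 60;0 0 0 0 -25 0 60;0 0 0 0 -30 0 60;0 0 0 0 -30 0 60;0 0 0 0 -30 0 60;0 0 0 0 -30 0 60;0 0 0 0 -30 0 60;0 0 0 0 -20 0 60;0 0 0 0 0 0 60;0 0 0 0 0 0 60")

```text
t: 39.8
tool_pos: [0.456, -0.0603, 0.2923]
tool_rot: [-13.6, 89.2, 1.2]
ft_force: [0.8, -0.1, 0.0]
grip_width: 0.0599
```

```bash
python3 w.py end1
python3 - <<'E'
from h import *
for n in ("side","top"):
    s,f=grab(n);cv2.imwrite(f"pics/{n}9.png",f["frame"][:,:,::-1])
s=cv2.imread("pics/side9.png");t=cv2.imread("pics/top9.png")
cv2.imwrite("pics/c9.png",np.hstack([cv2.resize(i,None,fx=4,fy=4,interpolation=cv2.INTER_CUBIC) for i in (s[220:320,265:365],t[195:295,160:260])]))
E
```

```text
39.8 [ 0.456  -0.0603  0.2923] [-13.5841  89.2019   1.1912] [ -17.2585   10.0644   92.2742    0.2593   76.9044 -122.0909] 0.059877451587798634
```

View pics/c9.png

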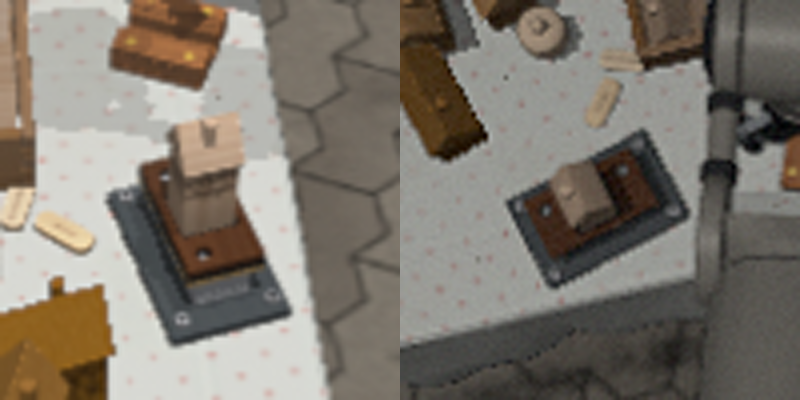

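View pics/side9.png

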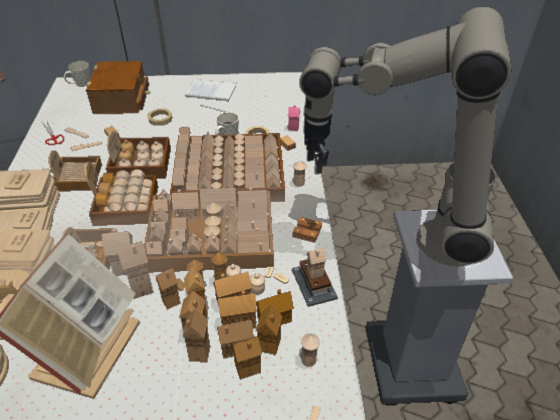

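View pics/end1.png

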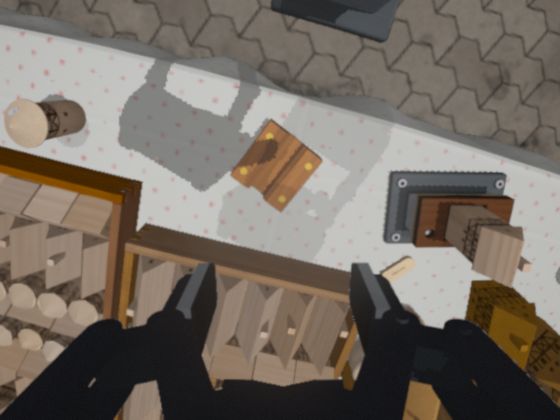

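```bash
python3 - <<'E'
from h import *
import pickle
np.set_printoptions(precision=4,suppress=True)
S,T=pickle.load(open("fx.pkl","rb"))
g=lambda f,p:(lambda c,d:(c,d[0]))(*rays(f,[p]))
print("chimney",tri([g(S,(265+209/4,220+122/4)),g(T,(160+167/4,195+188/4))]))
E
python3 g.py 0 0 0 0 0 0 | head -1
```

```text
chimney [0.4627 0.1662 0.163 ]
t 39.95 az,lean,side [104.95  -0.77   0.18] q [ -17.08   10.07   92.3     0.26   76.88 -122.08] F [ 0.09 -1.19  0.19] w 60.1
```

```bash
python3 -c "
from cell import ctrl
print(ctrl.sign_off())"
```

```text
the job is handed in; nothing more can be done
None
```

The nest plate is back on its pins with the square pocket up, and the pale house stands upright in the pocket. I handed the job in at about 40 s of the 72 s. I turned the plate over by a quarter turn into the grooved block, a new grip leaning the other way, and a second quarter turn back onto the pins.

**Plate:** Its corners in the side view lie within about 1 px of where they were at the start. With its top taken at 60 mm it measures about 110 mm long and 57.5 to 59.4 mm wide. The pin tips show in the holes. It met no noticeable force going down.

**House:** It went in without noticeable force and stayed put when released. The wrist view showed its foot at the pocket rim line, which fits a foot at 54 mm. The chimney top came out at 163 mm, matching 54 + 109 mm; resting on the plate's surface it would be about 169 mm. That reading is rough, because the same method gave 105 mm on the table instead of 109, so allow about 4 mm.

**Towers and jar:** The arm did not go near the jar or the far tower, and I kept clear of the near tower. All looked undisturbed in the last pictures.

**Disagreements:** My camera estimates of the holder's position along its length differed by up to 5 mm. I trusted the position measured when I first gripped the seated plate. For the house I used a point between that and the last camera reading of the pocket; they differed by about 1 mm.

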